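Rebuild the cooler on a repaired computer board

TASK

The repaired computer board in the holder needs its cooler back on the processor: build it up on the board one piece at a time, first the copper block on the processor's metal lid, then the large aluminium heatsink, then the large black fan, and the light-grey guard on top. Set every piece down gently and flat, centred over the processor and with its sides square to the board (any quarter turn will do), because I shall put the long corner screws through next. Let go of each piece and leave the small spare fan, the small black spare heatsink, the blue flux tin and the bare phone board where they lie.

Things in the scene. Friction and masses are not known exactly. Their poses are not given: they have to be found in the camera images.
- board: Fixed: a green computer board (102 mm along x, 146 mm along y) clamped in a low black holder (110 x 164 mm) with an aluminium jaw at each end. Origin at the centre of the holder's underside, on the 3 mm mat; z up, y along the long side, towards the end with the clamp knob. The upper face of the green board is 17 mm above the origin, the jaws' tops (at y = +-77 mm) 22 mm; the ports along the -y end reach 32 mm (y = -52 to -71 mm).
- processor (a point): Centre of the upper face of the processor's square metal lid (30 x 30 mm, on a dark green 40 x 40 mm package), at x = 0, y = +10, z = +21 mm in the board's frame and parallel to it. The lid stands 4.4 mm above the green board; four brass standoffs 8 mm tall and 5.6 mm thick stand on the board at +-25 mm in x and y from the lid's centre; nothing else taller than 5 mm is within 50 mm.
- spreader_center (a point): Copper heat-spreader block, plain square, 40 x 40 mm and 12 mm tall, about 170 g. Origin at its centre, half-way up; z up; x and y parallel to its sides. Stands upright on the bench mat (3 mm above the desk) at the start. 
- heatsink_center (a point): Large silver aluminium heatsink with straight upright fins, 60 x 60 mm and 28 mm tall, about 120 g: a 5 mm base plate, fins above it whose outline fills the square except 11 mm notches at the corners for the screws. Flat on all sides and on top for gripping and stacking. Origin at its centre, half-way up; z up; x and y parallel to its sides. Stands upright on the bench mat (3 mm above the desk) at the start. 
- fan_center (a point): Large black square fan, 60 x 60 mm and 25 mm tall, about 70 g, with dark blades in a 50 mm round opening and four corner holes. Origin at its centre, half-way up; z up; x and y parallel to its sides. Stands upright on the bench mat (3 mm above the desk) at the start. 
- guard_center (a point): Light-grey square fan guard, 60 x 60 mm and 10 mm tall, about 30 g: a plastic frame 5 mm thick at the sides round concentric grille rings. Origin at its centre, half-way up; z up; x and y parallel to its sides. Stands upright on the bench mat (3 mm above the desk) at the start. 
- sparefan_center (a point): Bystander: small beige fan with brown blades, 40 x 40 x 20 mm, loose, not to be used. Origin at its centre.
- sparesink_center (a point): Bystander: small black pin heatsink, 30 x 30 x 16 mm, loose, not to be used. Origin at its centre.
- tin_center (a point): Bystander: round blue tin of amber flux, 52 mm across and 22 mm tall, loose. Origin at its centre.
- phoneboard_center (a point): Bystander: bare dark phone board, 70 mm along x, 34 mm along y, 3 mm thick, loose. Origin at its centre.

How it is judged (in metres and radians):
On the way, in this order (a step that is already met when the one before it is completed fails the run):
1. copper block lies flat, centred and square on the processor, let go (horizontal distance between spreader_center and processor below 0.008 m and z of spreader_center in the frame of processor between 0.003 and 0.009 m and angle between spreader_center's own z axis and vertical below 0.08 rad and (angle between the x axis of spreader_center and the x axis of processor, either way round below 0.15 rad or angle between the x axis of spreader_center and the y axis of processor, either way round below 0.15 rad) and linear speed of spreader below 0.02 m/s and contact force between spreader and the fingers below 0.2 N), for 0.2 s.
2. large heatsink lies flat, centred and square on the copper block, let go (horizontal distance between heatsink_center and processor below 0.008 m and z of heatsink_center in the frame of processor between 0.023 and 0.029 m and angle between heatsink_center's own z axis and vertical below 0.08 rad and (angle between the x axis of heatsink_center and the x axis of processor, either way round below 0.15 rad or angle between the x axis of heatsink_center and the y axis of processor, either way round below 0.15 rad) and linear speed of heatsink below 0.02 m/s and contact force between heatsink and the fingers below 0.2 N), for 0.2 s.
3. large black fan lies flat, centred and square on the heatsink, let go (horizontal distance between fan_center and processor below 0.008 m and z of fan_center in the frame of processor between 0.0495 and 0.0555 m and angle between fan_center's own z axis and vertical below 0.08 rad and (angle between the x axis of fan_center and the x axis of processor, either way round below 0.15 rad or angle between the x axis of fan_center and the y axis of processor, either way round below 0.15 rad) and linear speed of fan below 0.02 m/s and contact force between fan and the fingers below 0.2 N), for 0.2 s.
4. light-grey guard lies flat, centred and square on the fan, let go (horizontal distance between guard_center and processor below 0.008 m and z of guard_center in the frame of processor between 0.067 and 0.073 m and angle between guard_center's own z axis and vertical below 0.08 rad and (angle between the x axis of guard_center and the x axis of processor, either way round below 0.15 rad or angle between the x axis of guard_center and the y axis of processor, either way round below 0.15 rad) and linear speed of guard below 0.02 m/s and contact force between guard and the fingers below 0.2 N), for 0.2 s.
At the end, for the whole second after the job is handed in: From below on the processor: copper block, large heatsink, black fan, grey guard; each within 8 mm of the processor's centre from above, 3 mm of its height in the stack, 0.08 rad of level and 0.15 rad of square to the board (any quarter turn), at rest and let go (all of step 1 and all of step 2 and all of step 3 and all of step 4); the robot touches nothing.
It fails at once if the small spare fan, small spare heatsink, flux tin or phone board is shifted by more than 15 mm (distance of any of sparefan_center, sparesink_center, tin_center, phoneboard_center from where it was at the start of the episode above 0.015 m).
It fails at once if a piece of the cooler is dropped or knocked: faster than 0.5 m/s (a fall of 13 mm) while no finger holds it ((linear speed of spreader above 0.5 m/s and contact force between spreader and the fingers below 0.2 N) or (linear speed of heatsink above 0.5 m/s and contact force between heatsink and the fingers below 0.2 N) or (linear speed of fan above 0.5 m/s and contact force between fan and the fingers below 0.2 N) or (linear speed of guard above 0.5 m/s and contact force between guard and the fingers below 0.2 N)).
It fails at once if the board is struck or pressed with more than 90 N (contact force between board and anything else above 90 N).
It also fails if it takes over 90 s, if anything falls off the work surface, if the arm or the gripper's body presses on something with over 40 N, if the wrist force passes 120 N, or if a joint passes its speed limit or range.

ROBOT

A 7-joint arm with a two-finger parallel gripper is mounted at the origin on the work surface. World frame = base frame: x ahead of the robot, y to its left, z up, the work surface at z = 0. Lengths are in mm, angles in rad, forces in N, time in s.
With the tool pointing down it reaches from about 350 to 900 mm from the base axis. Payload 8.1 kg.
Tool frame: the origin (TCP) lies on the centre line of the jaws, within the pads' length; the fingertips stand 19 mm ahead of it and the grasp point (between the pads) is the TCP; z points along the fingers, y is the line along which they close (so a half turn about z gives the same grasp; the last joint's range is limited). The gripper opens to 85 mm and grips with 20 to 120 N. Pads are 22 mm wide; open, the fingers measure 114 mm over their backs; the gripper's body (76 mm by 85 mm) begins 54 mm behind the grasp point. The pads swing forward as they close: fully open they stand 13 mm farther back than shut.
Start: joints at [1.005, 0.434, 0.025, 1.573, -0.012, 1.134, -0.075], TCP at [279.015, -559.279, 216.623] pointing down, gripper open.
Joint ranges: [-2.62, 2.62], [-0.44, 2.09], [-1.27, 1.32], [0.08, 2.57], [-1.32, 4.46], [0.12, 2], [-2.74, 2.74]. Speed limits (rad/s): [2.22, 2.22, 3.01, 3.01, 3.14, 3.14, 3.14].

INTERFACE

Orientations are given as a 3x3 rotation matrix whose columns are the frame's x, y, z axes.
In Python, from plant import ctrl, imaging gives the robot as it stands.
- The arm moves only by the tool apply_moves, never from a script. Its argument "steps" is a list of rows, each an object of numbers: "grip": the finger opening in m, from 0 to 0.0854; "x", "y", "z": the shift along the tool's x, y, z in m; "rx", "ry", "rz": the turn, a rotation vector about the tool's x, y, z in rad. In form: [{"grip": .., "x": .., "y": .., "z": .., "rx": .., "ry": .., "rz": ..}, ...]. A call has 1 to 8 rows; each row shifts and turns the commanded pose from where the row before left it, along the tool's axes as they then stand; what a row does not reach is not made up. A row lasts 1/8 s, in which the tool goes at most 62.5 mm and 10.7 degrees, less where a joint would pass 70% of its speed; a pose out of reach is approached as far as the arm can. A call with a gripper value outside its range is refused whole. The fingers move at their own pace and stop on an object; the grip force is fixed at half the most. Time passes only in rows, so rows that do not move let the fingers close. It gives the time, the measured TCP pose, the force, the opening and the grip force at its end, in the units of the state.
- ctrl.observe(): the state, without advancing time (a new reading comes with each control period).
- imaging.capture(name): name is "side" or "top"; returns a dict with "img" (420x560x3 uint8, blue, green, red), "K" (3x3 intrinsics, pixels), "extrinsics" (4x4, takes a point from world to camera coordinates). Camera axes: x right, y down, z forward; pixel columns grow to the right and rows downward; lengths in mm; the calibration is good to about 2 mm. A picture is of the moment at which its call begins. There is no depth.
- ctrl.finish_job(): hands the job in; it is judged then, once.
The state is a dict: "clock": time; "joint_positions": joint angles; "joint_vel": joint speeds; "joint_torque": joint torques, N m; "ee_pos": TCP position; "eef_rot": TCP orientation; "wrist_force": force on the tool from outside, world axes, zero at the start; "wrist_torque": the same for the moment, N m; "opening": finger opening in mm; "finger_force": force on a finger pad.
Only numpy, scipy, OpenCV 4.12 (cv2) and the standard library are available. Lean on these libraries where they do the work, as an engineer would, in place of code of your own. Each camera call takes 0.05 s, during which the arm holds its last target. There are 200 camera calls.

## Working session

There is one attempt and no reset: what is moved stays moved. The work goes in short steps, Python scripts to look and compute and a tool call to move; the robot and the scene stay as the last step left them, time stands still between calls to the robot, and variables do not carry over. Pictures are saved under pics/ and viewed, at most 14 in all, crops included, and the job is handed in when it is done.

Besides the shell and the picture viewer there is one more tool, called as name(argument=value, ...) on one line, values as JSON. apply_moves: Moves the arm, as the interface text tells. Its arguments: {"type":"object","properties":{"steps":{"type":"array"}},"required":["steps"]}

```bash
mkdir -p pics; ls; python3 - <<'E'
from plant import ctrl, imaging
import cv2,numpy as np
np.set_printoptions(precision=4,suppress=True)
for n in("top","side"):
    d=imaging.capture(n);cv2.imwrite(f"pics/{n}0.png",d["img"]);print(n,d["K"],d["extrinsics"])
s=ctrl.observe();print(s)
E
```

```text
pics
top [[464.2463   0.     277.5921]
 [  0.     464.2463 206.4324]
 [  0.       0.       1.    ]] [[ -0.0251  -0.9995   0.0194  20.4701]
 [ -0.9885   0.0219  -0.1494 536.1131]
 [  0.1489  -0.023   -0.9886 906.7958]
 [  0.       0.       0.       1.    ]]
side [[421.5334   0.     281.3773]
 [  0.     421.5334 213.8265]
 [  0.       0.       1.    ]] [[ -0.8188  -0.5741   0.0031 454.2629]
 [ -0.3929   0.5564  -0.7321 254.4495]
 [  0.4186  -0.6007  -0.6811 784.4148]
 [  0.       0.       0.       1.    ]]
{'clock': 0.1, 'joint_positions': array([ 1.0054,  0.4352,  0.025 ,  1.5739, -0.0116,  1.134 , -0.0751]), 'joint_vel': array([ 0.0008, -0.0033,  0.0006, -0.0022, -0.0015, -0.001 , -0.0002]), 'joint_torque': array([  0.0048, -67.1753,   1.0289, -31.6901,   0.0158,   0.0072,
         0.    ]), 'ee_pos': array([ 278.8152, -558.8791,  215.9295]), 'eef_rot': array([[ 0.8948,  0.4464, -0.0007],
       [ 0.4464, -0.8948,  0.0012],
       [-0.0001, -0.0013, -1.    ]]), 'wrist_force': array([ 0.1095,  0.0495, -0.2104]), 'wrist_torque': array([0.0182, 0.0263, 0.0188]), 'finger_force': 0.0, 'opening': 85.75296555603703}
```

View pics/top0.png

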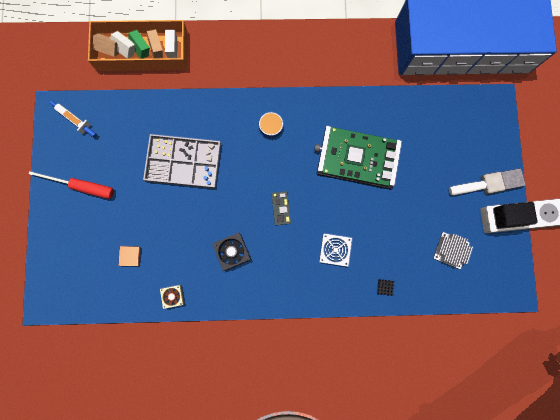

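View pics/side0.png

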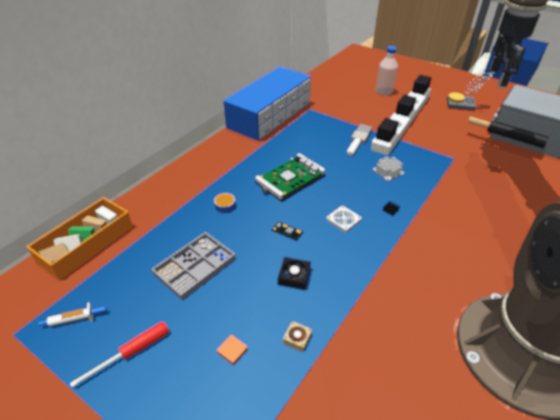

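The top view shows the copper block at about (129,256), fan (232,252), guard (336,250), heatsink (453,250) and lid (355,155). The board's +y end, with the knob, is on the left. The bystanders are the spare fan (172,297), spare sink (385,287), phone board (281,208) and tin (271,124). The side view agrees with this layout.

```bash
cat > h.py <<'E'
from plant import ctrl, imaging
import cv2,numpy as np
np.set_printoptions(precision=3,suppress=True)
def H(d,z):  # world plane z -> pixel
    P=d["K"]@d["extrinsics"][:3]
    return np.c_[P[:,0],P[:,1],P[:,2]*z+P[:,3]]
def px2w(d,uv,z):
    return cv2.perspectiveTransform(np.float64(uv).reshape(-1,1,2),np.linalg.inv(H(d,z)))[:,0]
def rect(d,m,uv,z0,z1,half=60,s=4):
    "outline of an upright prism: its mask cast on top and bottom planes, ANDed"
    c=px2w(d,[uv],z1)[0]
    T=np.array([[1/s,0,c[0]-half],[0,1/s,c[1]-half],[0,0,1]])
    o=[cv2.warpPerspective(m,H(d,z)@T,(2*half*s,)*2,flags=cv2.INTER_LINEAR|cv2.WARP_INVERSE_MAP)>127 for z in(z0,z1)]
    a=(o[0]&o[1]).astype(np.uint8)
    cs,_=cv2.findContours(a,cv2.RETR_EXTERNAL,cv2.CHAIN_APPROX_NONE)
    k=max(cs,key=cv2.contourArea); r=cv2.minAreaRect(k)
    return np.array(r[0])/s+c-half, np.array(r[1])/s, r[2]
def blob(d,uv,f,r=30):
    "mask of pixels satisfying f(hsv) connected near uv"
    hsv=cv2.cvtColor(d["img"],cv2.COLOR_BGR2HSV).astype(int)
    m=f(hsv[...,0],hsv[...,1],hsv[...,2]).astype(np.uint8)*255
    w=np.zeros_like(m);u,v=uv;w[v-r:v+r,u-r:u+r]=m[v-r:v+r,u-r:u+r]
    return cv2.morphologyEx(w,cv2.MORPH_CLOSE,np.ones((5,5)))
notmat=lambda h,s,v:~((h>95)&(h<130)&(s>110)&(v>50))
E
python3 - <<'E'
from h import *
d=imaging.capture("top")
im=d["img"];hsv=cv2.cvtColor(im,cv2.COLOR_BGR2HSV)
for n,p in dict(mat=(200,300),copper=(129,256),fanfr=(222,262),lid=(355,155),green=(330,170),matnearfan=(255,265)).items(): print(n,hsv[p[1],p[0]])
P={'spreader':((129,256),3,15,25),'heatsink':((453,250),3,31,28),'fan':((232,252),3,28,28),'guard':((336,250),3,13,26),
 'sparefan':((172,297),3,23,20),'tin':((271,124),3,25,20),'sparesink':((385,287),3,19,17)}
for k,(uv,a,b,r) in P.items(): print(k,*rect(d,blob(d,uv,notmat,r),uv,a,b))
uv=(355,155)
print('lid',*rect(d,blob(d,uv,lambda h,s,v:(s<60)&(v>150),14),uv,24,24))
print('green',*rect(d,blob(d,uv,lambda h,s,v:(h>45)&(h<85)&(s>80),50),uv,20,20,110))
v=cv2.resize(im[210:310,100:480],(760*1,200))
for k,(uv,a,b,r) in P.items():pass
E
```

```text
mat [108 179 160]
copper [ 14 111 245]
fanfr [150   9  86]
lid [143   4 239]
green [ 70 125 145]
matnearfan [107 181 156]
spreader [445.585 315.745] [41.992 40.611] 88.49256896972656
heatsink [ 440.857 -354.964] [61.884 61.769] 66.37062072753906
fan [448.32  104.873] [61.536 60.679] 21.200218200683594
guard [ 447.586 -111.214] [62.929 63.096] 80.02228546142578
sparefan [360.968 226.602] [42.012 42.221] 9.92624568939209
tin [721.518  17.348] [49.169 47.878] 42.79739761352539
sparesink [ 368.294 -210.629] [29.146 30.378] 86.42366790771484
lid [ 647.143 -159.114] [31.728 31.311] 77.10625457763672
green [ 644.354 -168.835] [145.067 104.726] 77.13725280761719
```

```bash
cat > p.py <<'E'
from h import *
import json
def plan(*wps,step=48,turn=.15):
    "rows from the measured pose through waypoints (x,y,z mm,yaw deg of tool x), tool down"
    s=ctrl.observe();p=np.array(s["ee_pos"]);R=np.array(s["eef_rot"]);y=np.arctan2(R[1,0],R[0,0])
    print("at",p,"yaw",np.degrees(y).round(2),"tilt",R[:,2])
    for w in wps:
        st=w[4] if len(w)>4 else step
        d=np.array(w[:3])-p;dy=np.radians(w[3])-y
        n=max(1,int(np.ceil(max(np.linalg.norm(d)/st,abs(dy)/turn))))
        rz=round(-dy/n,3); out=[]
        for i in range(n):
            q=p+(np.array(w[:3])-p)/(n-i); c,sn=np.cos(y),np.sin(y)
            t=np.round(np.array([[c,sn,0],[sn,-c,0],[0,0,-1]])@(q-p),0)
            p=p+np.array([[c,sn,0],[sn,-c,0],[0,0,-1]])@t; y-=rz
            out.append(dict(x=t[0]/1e3,y=t[1]/1e3,z=t[2]/1e3,rz=rz))
        print(len(out),json.dumps(out))
E
python3 -c "
from p import *
plan((450,-300,200,26.5),(446,316,150,88.5),(445.6,315.7,60,88.5,40))"
```

```text
at [ 278.816 -558.943  216.031] yaw 26.51 tilt [-0.001  0.001 -1.   ]
7 [{"x": 0.038, "y": -0.022, "z": 0.002, "rz": 0.0}, {"x": 0.038, "y": -0.022, "z": 0.002, "rz": 0.0}, {"x": 0.039, "y": -0.022, "z": 0.002, "rz": 0.0}, {"x": 0.038, "y": -0.022, "z": 0.003, "rz": 0.0}, {"x": 0.039, "y": -0.022, "z": 0.002, "rz": 0.0}, {"x": 0.038, "y": -0.023, "z": 0.003, "rz": 0.0}, {"x": 0.039, "y": -0.022, "z": 0.002, "rz": 0.0}]
13 [{"x": 0.021, "y": -0.043, "z": 0.004, "rz": -0.083}, {"x": 0.024, "y": -0.041, "z": 0.004, "rz": -0.083}, {"x": 0.028, "y": -0.038, "z": 0.004, "rz": -0.083}, {"x": 0.031, "y": -0.036, "z": 0.004, "rz": -0.083}, {"x": 0.034, "y": -0.033, "z": 0.004, "rz": -0.083}, {"x": 0.036, "y": -0.031, "z": 0.004, "rz": -0.083}, {"x": 0.039, "y": -0.027, "z": 0.004, "rz": -0.083}, {"x": 0.041, "y": -0.024, "z": 0.004, "rz": -0.083}, {"x": 0.042, "y": -0.021, "z": 0.004, "rz": -0.083}, {"x": 0.044, "y": -0.017, "z": 0.004, "rz": -0.083}, {"x": 0.045, "y": -0.014, "z": 0.003, "rz": -0.083}, {"x": 0.047, "y": -0.009, "z": 0.004, "rz": -0.083}, {"x": 0.047, "y": -0.006, "z": 0.003, "rz": -0.083}]
3 [{"x": -0.0, "y": -0.0, "z": 0.03, "rz": -0.001}, {"x": -0.0, "y": -0.0, "z": 0.03, "rz": -0.001}, {"x": -0.0, "y": -0.001, "z": 0.03, "rz": -0.001}]
```

apply_moves(steps=[{"grip": 0.085, "x": 0.038, "y": -0.022, "z": 0.002, "rx": 0, "ry": 0, "rz": 0}, {"grip": 0.085, "x": 0.038, "y": -0.022, "z": 0.002, "rx": 0, "ry": 0, "rz": 0}, {"grip": 0.085, "x": 0.038, "y": -0.022, "z": 0.002, "rx": 0, "ry": 0, "rz": 0}, {"grip": 0.085, "x": 0.038, "y": -0.022, "z": 0.002, "rx": 0, "ry": 0, "rz": 0}, {"grip": 0.085, "x": 0.038, "y": -0.022, "z": 0.002, "rx": 0, "ry": 0, "rz": 0}, {"grip": 0.085, "x": 0.038, "y": -0.022, "z": 0.002, "rx": 0, "ry": 0, "rz": 0}, {"grip": 0.085, "x": 0.038, "y": -0.022, "z": 0.002, "rx": 0, "ry": 0, "rz": 0}, {"grip": 0.085, "x": 0.021, "y": -0.043, "z": 0.004, "rx": 0, "ry": 0, "rz": -0.083}])

```text
clock: 1.15
ee_pos: [449.6, -253.5, 198.4]
eef_rot: [[0.854, 0.521, 0.001], [0.521, -0.854, -0.0], [0.001, 0.001, -1.0]]
wrist_force: [-0.0, 0.2, 0.8]
opening: 84.8
finger_force: 0.0
```

apply_moves(steps=[{"grip": 0.085, "x": 0.024, "y": -0.041, "z": 0.004, "rx": 0, "ry": 0, "rz": -0.083}, {"grip": 0.085, "x": 0.028, "y": -0.038, "z": 0.004, "rx": 0, "ry": 0, "rz": -0.083}, {"grip": 0.085, "x": 0.031, "y": -0.036, "z": 0.004, "rx": 0, "ry": 0, "rz": -0.083}, {"grip": 0.085, "x": 0.034, "y": -0.033, "z": 0.004, "rx": 0, "ry": 0, "rz": -0.083}, {"grip": 0.085, "x": 0.036, "y": -0.031, "z": 0.004, "rx": 0, "ry": 0, "rz": -0.083}, {"grip": 0.085, "x": 0.039, "y": -0.027, "z": 0.004, "rx": 0, "ry": 0, "rz": -0.083}, {"grip": 0.085, "x": 0.041, "y": -0.024, "z": 0.004, "rx": 0, "ry": 0, "rz": -0.083}, {"grip": 0.085, "x": 0.042, "y": -0.021, "z": 0.004, "rx": 0, "ry": 0, "rz": -0.083}])

```text
clock: 2.15
ee_pos: [445.8, 125.5, 166.5]
eef_rot: [[0.351, 0.936, 0.0], [0.936, -0.351, -0.0], [-0.0, 0.0, -1.0]]
wrist_force: [0.7, -0.4, 0.7]
opening: 85.1
finger_force: 0.0
```

apply_moves(steps=[{"grip": 0.085, "x": 0.044, "y": -0.017, "z": 0.004, "rx": 0, "ry": 0, "rz": -0.083}, {"grip": 0.085, "x": 0.045, "y": -0.014, "z": 0.004, "rx": 0, "ry": 0, "rz": -0.083}, {"grip": 0.085, "x": 0.047, "y": -0.009, "z": 0.004, "rx": 0, "ry": 0, "rz": -0.083}, {"grip": 0.085, "x": 0.047, "y": -0.006, "z": 0.004, "rx": 0, "ry": 0, "rz": -0.083}, {"grip": 0.085, "x": 0, "y": 0, "z": 0, "rx": 0, "ry": 0, "rz": 0}, {"grip": 0.085, "x": 0, "y": 0, "z": 0, "rx": 0, "ry": 0, "rz": 0}])

```text
clock: 2.9
ee_pos: [444.0, 312.9, 150.2]
eef_rot: [[0.03, 1.0, -0.001], [1.0, -0.03, -0.001], [-0.001, -0.001, -1.0]]
wrist_force: [0.1, -0.5, 0.1]
opening: 85.3
finger_force: 0.0
```

```bash
python3 -c "
from p import *
plan((445.6,315.7,60,88.5,40),(445.6,315.7,24,88.5,12))"
```

```text
at [443.962 312.886 150.157] yaw 88.3 tilt [-0.001 -0.001 -1.   ]
3 [{"x": 0.001, "y": 0.001, "z": 0.03, "rz": -0.001}, {"x": 0.001, "y": 0.0, "z": 0.03, "rz": -0.001}, {"x": 0.001, "y": 0.001, "z": 0.03, "rz": -0.001}]
4 [{"x": -0.0, "y": -0.0, "z": 0.009, "rz": -0.0}, {"x": -0.0, "y": -0.0, "z": 0.009, "rz": -0.0}, {"x": -0.0, "y": -0.0, "z": 0.009, "rz": -0.0}, {"x": -0.0, "y": -0.0, "z": 0.009, "rz": -0.0}]
```

apply_moves(steps=[{"grip": 0.085, "x": 0.001, "y": 0.001, "z": 0.03, "rx": 0, "ry": 0, "rz": 0}, {"grip": 0.085, "x": 0.001, "y": 0, "z": 0.03, "rx": 0, "ry": 0, "rz": 0}, {"grip": 0.085, "x": 0.001, "y": 0.001, "z": 0.03, "rx": 0, "ry": 0, "rz": 0}, {"grip": 0.085, "x": 0, "y": 0, "z": 0.02, "rx": 0, "ry": 0, "rz": 0}, {"grip": 0.085, "x": 0, "y": 0, "z": 0.016, "rx": 0, "ry": 0, "rz": 0}, {"grip": 0.06, "x": 0, "y": 0, "z": 0, "rx": 0, "ry": 0, "rz": 0}, {"grip": 0.045, "x": 0, "y": 0, "z": 0, "rx": 0, "ry": 0, "rz": 0}, {"grip": 0.045, "x": 0, "y": 0, "z": 0, "rx": 0, "ry": 0, "rz": 0}])

```text
clock: 3.9
ee_pos: [446.7, 316.9, 25.5]
eef_rot: [[0.029, 1.0, 0.001], [1.0, -0.029, 0.001], [0.001, 0.001, -1.0]]
wrist_force: [0.9, 1.0, 0.2]
opening: 44.6
finger_force: 0.0
```

apply_moves(steps=[{"grip": 0.03, "x": 0, "y": 0, "z": 0, "rx": 0, "ry": 0, "rz": 0}, {"grip": 0.03, "x": 0, "y": 0, "z": 0, "rx": 0, "ry": 0, "rz": 0}, {"grip": 0.03, "x": 0, "y": 0, "z": 0, "rx": 0, "ry": 0, "rz": 0}, {"grip": 0.03, "x": 0, "y": 0, "z": 0, "rx": 0, "ry": 0, "rz": 0}])

```text
clock: 4.4
ee_pos: [446.2, 316.6, 24.6]
eef_rot: [[0.029, 1.0, -0.0], [1.0, -0.029, -0.0], [-0.0, -0.0, -1.0]]
wrist_force: [0.2, -0.7, -0.3]
opening: 30.0
finger_force: 0.0
```

```bash
python3 -c "
from p import *
plan((445.6,315.7,130,88.5),(646.8,-159.1,110,77.1),(646.8,-159.1,60,77.1,25))"
```

```text
at [446.163 316.56   24.591] yaw 88.33 tilt [-0. -0. -1.]
3 [{"x": -0.0, "y": -0.0, "z": -0.035, "rz": -0.001}, {"x": -0.0, "y": -0.0, "z": -0.035, "rz": -0.001}, {"x": -0.001, "y": -0.001, "z": -0.035, "rz": -0.001}]
11 [{"x": -0.043, "y": 0.019, "z": 0.002, "rz": 0.018}, {"x": -0.042, "y": 0.02, "z": 0.002, "rz": 0.018}, {"x": -0.042, "y": 0.021, "z": 0.002, "rz": 0.018}, {"x": -0.042, "y": 0.022, "z": 0.002, "rz": 0.018}, {"x": -0.041, "y": 0.023, "z": 0.002, "rz": 0.018}, {"x": -0.041, "y": 0.023, "z": 0.002, "rz": 0.018}, {"x": -0.04, "y": 0.024, "z": 0.002, "rz": 0.018}, {"x": -0.04, "y": 0.025, "z": 0.001, "rz": 0.018}, {"x": -0.039, "y": 0.025, "z": 0.002, "rz": 0.018}, {"x": -0.039, "y": 0.026, "z": 0.001, "rz": 0.018}, {"x": -0.038, "y": 0.027, "z": 0.002, "rz": 0.018}]
2 [{"x": -0.0, "y": -0.0, "z": 0.025, "rz": 0.001}, {"x": -0.0, "y": -0.0, "z": 0.025, "rz": 0.001}]
```

The fingers closed to 30 mm without touching the block, so I'll look before moving again.

```bash
python3 -c "
from p import *
d=imaging.capture('side');t=imaging.capture('top')
a=cv2.resize(d['img'][260:420,130:330],(500,400),interpolation=cv2.INTER_CUBIC);b=cv2.resize(t['img'][200:320,90:190],(300,360))
b=cv2.copyMakeBorder(b,0,40,0,0,cv2.BORDER_CONSTANT);cv2.imwrite('pics/c1.png',np.hstack([a,b]))"
```

```text
(no output)
```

View pics/c1.png

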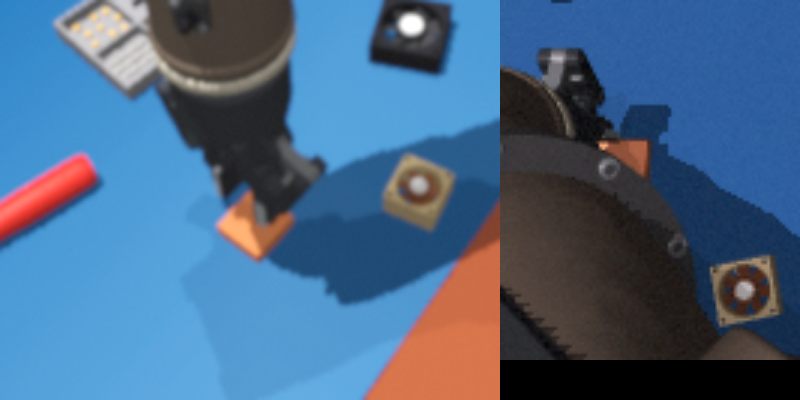

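The tips still hang above the block, in the middle of the side crop at (255,215), so the pads stand further back than assumed. I'll open, go 10 mm lower and close again.

apply_moves(steps=[{"grip": 0.055, "x": 0, "y": 0, "z": -0.002, "rx": 0, "ry": 0, "rz": 0}, {"grip": 0.055, "x": 0, "y": 0, "z": 0, "rx": 0, "ry": 0, "rz": 0}, {"grip": 0.055, "x": 0, "y": 0, "z": 0, "rx": 0, "ry": 0, "rz": 0}, {"grip": 0.055, "x": 0, "y": 0, "z": 0, "rx": 0, "ry": 0, "rz": 0}, {"grip": 0.055, "x": 0, "y": 0, "z": 0.006, "rx": 0, "ry": 0, "rz": 0}, {"grip": 0.055, "x": 0, "y": 0, "z": 0.006, "rx": 0, "ry": 0, "rz": 0}])

```text
clock: 5.25
ee_pos: [446.1, 316.4, 14.1]
eef_rot: [[0.029, 1.0, -0.0], [1.0, -0.029, -0.0], [-0.0, -0.0, -1.0]]
wrist_force: [0.7, -0.4, -0.2]
opening: 55.0
finger_force: 0.0
```

apply_moves(steps=[{"grip": 0.03, "x": 0, "y": 0, "z": 0, "rx": 0, "ry": 0, "rz": 0}, {"grip": 0.03, "x": 0, "y": 0, "z": 0, "rx": 0, "ry": 0, "rz": 0}, {"grip": 0.03, "x": 0, "y": 0, "z": 0, "rx": 0, "ry": 0, "rz": 0}, {"grip": 0.03, "x": 0, "y": 0, "z": 0, "rx": 0, "ry": 0, "rz": 0}])

```text
clock: 5.75
ee_pos: [446.3, 316.6, 14.7]
eef_rot: [[0.029, 1.0, 0.0], [1.0, -0.029, 0.0], [0.0, 0.0, -1.0]]
wrist_force: [-0.6, -0.4, 0.0]
opening: 29.9
finger_force: 0.0
```

```bash
python3 -c "
from p import *
d=imaging.capture('side')
P=d['K']@d['extrinsics'][:3]
for q in [(446,316,5),(446,316,15),(446,316,25),(426,316,15),(466,316,15)]:
  v=P@np.r_[q,1];print(q,v[:2]/v[2])
a=cv2.resize(d['img'][290:390,170:295],(750,600),interpolation=cv2.INTER_CUBIC);cv2.imwrite('pics/c2.png',a)"
```

```text
(446, 316, 5) [231.353 350.051]
(446, 316, 15) [230.928 347.252]
(446, 316, 25) [230.495 344.403]
(426, 316, 15) [239.425 353.06 ]
(466, 316, 15) [222.613 341.569]
```

View pics/c2.png

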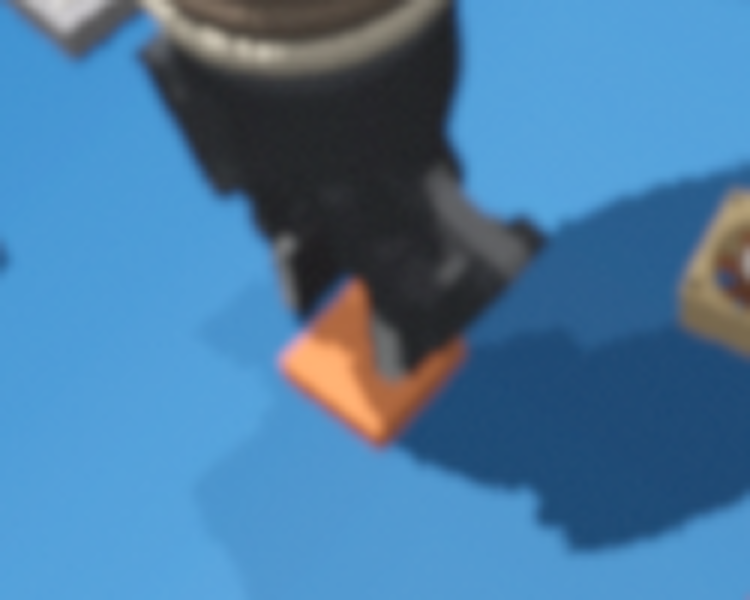

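The near fingertip shows at (236.7,352.5) and seems to hang just over the block's top. I'll touch down in small steps to find the real tip height.

apply_moves(steps=[{"grip": 0.03, "x": 0, "y": 0, "z": 0.001, "rx": 0, "ry": 0, "rz": 0}, {"grip": 0.03, "x": 0, "y": 0, "z": 0.001, "rx": 0, "ry": 0, "rz": 0}])

```text
clock: 6.05
ee_pos: [446.2, 316.5, 12.5]
eef_rot: [[0.029, 1.0, 0.0], [1.0, -0.029, -0.0], [-0.0, 0.0, -1.0]]
wrist_force: [0.9, -0.3, 0.4]
opening: 30.0
finger_force: 0.0
```

apply_moves(steps=[{"grip": 0.03, "x": 0, "y": 0, "z": 0.001, "rx": 0, "ry": 0, "rz": 0}, {"grip": 0.03, "x": 0, "y": 0, "z": 0.001, "rx": 0, "ry": 0, "rz": 0}])

```text
clock: 6.3
ee_pos: [446.2, 316.5, 10.5]
eef_rot: [[0.029, 1.0, -0.0], [1.0, -0.029, -0.0], [-0.0, -0.0, -1.0]]
wrist_force: [-0.5, -0.2, -0.5]
opening: 30.2
finger_force: 0.0
```

apply_moves(steps=[{"grip": 0.03, "x": 0, "y": 0, "z": 0.001, "rx": 0, "ry": 0, "rz": 0}, {"grip": 0.03, "x": 0, "y": 0, "z": 0.001, "rx": 0, "ry": 0, "rz": 0}, {"grip": 0.03, "x": 0, "y": 0, "z": 0.001, "rx": 0, "ry": 0, "rz": 0}])

```text
clock: 6.68
ee_pos: [446.2, 316.6, 7.5]
eef_rot: [[0.029, 1.0, -0.0], [1.0, -0.029, -0.0], [-0.0, -0.0, -1.0]]
wrist_force: [0.9, 0.3, -0.1]
opening: 30.0
finger_force: 0.0
```

```bash
python3 -c "
from p import *
s=ctrl.observe();print(s['ee_pos'],s['wrist_force'],s['opening'],s['joint_positions'])
d=imaging.capture('side')
P=d['K']@d['extrinsics'][:3]
for q in [(426,296,15),(466,296,15),(426,336,15),(466,336,15)]+[(431,y,z) for z in (0,15,30) for y in (305,327)]:
  v=P@np.r_[q,1];v=v[:2]/v[2];print(q,((v-(170,290))*6).round())
a=cv2.resize(d['img'][290:390,170:295],(750,600),interpolation=cv2.INTER_CUBIC);cv2.imwrite('pics/c3.png',a)"
```

```text
[446.181 316.554   7.515] [ 0.857  0.318 -0.058] 30.0308211797373 [-0.388  0.621 -0.456  1.938  0.422  0.677 -1.133]
(426, 296, 15) [458. 329.]
(466, 296, 15) [358. 262.]
(426, 336, 15) [374. 429.]
(466, 336, 15) [272. 358.]
(431, 305, 0) [430. 368.]
(431, 327, 0) [384. 422.]
(431, 305, 15) [427. 342.]
(431, 327, 15) [380. 397.]
(431, 305, 30) [424. 317.]
(431, 327, 30) [377. 372.]
```

View pics/c3.png

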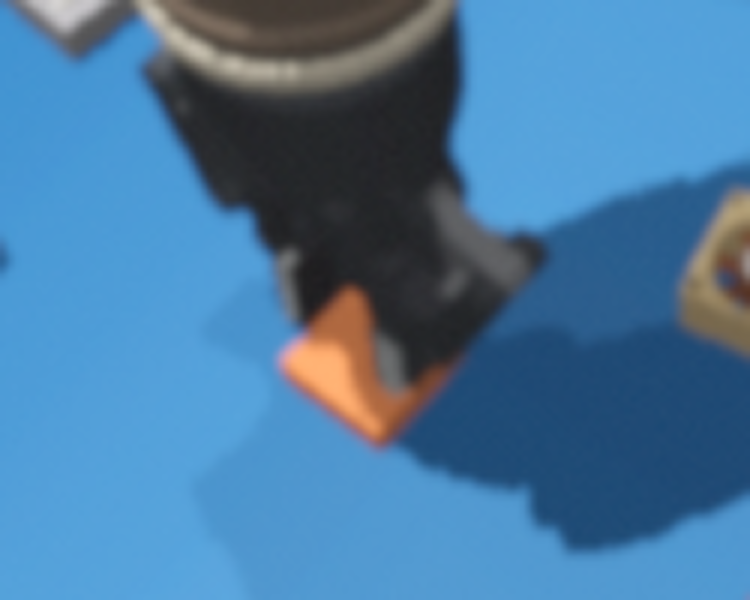

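The finger corner at (400,390), after the crop's calibration offset, still lies 5 mm or more above the block top. I'll keep probing.

apply_moves(steps=[{"grip": 0.03, "x": 0, "y": 0, "z": 0.001, "rx": 0, "ry": 0, "rz": 0}, {"grip": 0.03, "x": 0, "y": 0, "z": 0.001, "rx": 0, "ry": 0, "rz": 0}, {"grip": 0.03, "x": 0, "y": 0, "z": 0.001, "rx": 0, "ry": 0, "rz": 0}])

```text
clock: 7.1
ee_pos: [446.2, 316.5, 4.5]
eef_rot: [[0.029, 1.0, -0.0], [1.0, -0.029, -0.0], [-0.0, -0.0, -1.0]]
wrist_force: [0.5, 0.3, -0.5]
opening: 30.2
finger_force: 0.0
```

apply_moves(steps=[{"grip": 0.03, "x": 0, "y": 0, "z": 0.001, "rx": 0, "ry": 0, "rz": 0}, {"grip": 0.03, "x": 0, "y": 0, "z": 0.001, "rx": 0, "ry": 0, "rz": 0}, {"grip": 0.03, "x": 0, "y": 0, "z": 0.001, "rx": 0, "ry": 0, "rz": 0}])

```text
clock: 7.48
ee_pos: [446.2, 316.5, 1.5]
eef_rot: [[0.029, 1.0, 0.0], [1.0, -0.029, -0.0], [-0.0, 0.0, -1.0]]
wrist_force: [-0.6, 0.6, 0.2]
opening: 29.7
finger_force: 0.0
```

apply_moves(steps=[{"grip": 0.03, "x": 0, "y": 0, "z": 0.001, "rx": 0, "ry": 0, "rz": 0}, {"grip": 0.03, "x": 0, "y": 0, "z": 0.001, "rx": 0, "ry": 0, "rz": 0}, {"grip": 0.03, "x": 0, "y": 0, "z": 0.001, "rx": 0, "ry": 0, "rz": 0}])

```text
clock: 7.85
ee_pos: [446.3, 316.6, -0.2]
eef_rot: [[0.029, 1.0, 0.001], [1.0, -0.029, -0.0], [-0.0, 0.001, -1.0]]
wrist_force: [-5.9, -6.1, 29.6]
opening: 29.8
finger_force: 14.3
```

apply_moves(steps=[{"grip": 0.03, "x": 0, "y": 0, "z": 0.001, "rx": 0, "ry": 0, "rz": 0}, {"grip": 0.03, "x": 0, "y": 0, "z": 0.001, "rx": 0, "ry": 0, "rz": 0}, {"grip": 0.03, "x": 0, "y": 0, "z": 0.001, "rx": 0, "ry": 0, "rz": 0}])

```text
clock: 8.22
ee_pos: [446.3, 316.6, -0.5]
eef_rot: [[0.029, 1.0, 0.003], [1.0, -0.029, -0.001], [-0.001, 0.003, -1.0]]
wrist_force: [-14.2, -14.4, 67.6]
opening: 30.1
finger_force: 33.7
```

Contact came at a reported TCP z of about 0, against a block top at 15 mm. At 30 mm opening the tips are therefore about 15 mm above the reported TCP, and I'll use this measured offset from now on. I'll back off, open, and descend to TCP z of about -10, which puts the tips at about 5–6 mm.

apply_moves(steps=[{"grip": 0.03, "x": 0, "y": 0, "z": -0.008, "rx": 0, "ry": 0, "rz": 0}, {"grip": 0.06, "x": 0, "y": 0, "z": -0.004, "rx": 0, "ry": 0, "rz": 0}, {"grip": 0.06, "x": 0, "y": 0, "z": 0, "rx": 0, "ry": 0, "rz": 0}, {"grip": 0.06, "x": 0, "y": 0, "z": 0, "rx": 0, "ry": 0, "rz": 0}, {"grip": 0.06, "x": 0, "y": 0, "z": 0.006, "rx": 0, "ry": 0, "rz": 0}, {"grip": 0.06, "x": 0, "y": 0, "z": 0.006, "rx": 0, "ry": 0, "rz": 0}])

```text
clock: 8.98
ee_pos: [446.0, 316.4, -5.2]
eef_rot: [[0.029, 1.0, -0.0], [1.0, -0.029, -0.0], [-0.0, -0.0, -1.0]]
wrist_force: [-1.5, -0.2, 0.3]
opening: 60.2
finger_force: 0.0
```

apply_moves(steps=[{"grip": 0.06, "x": 0, "y": 0, "z": 0.001, "rx": 0, "ry": 0, "rz": 0}, {"grip": 0.06, "x": 0, "y": 0, "z": 0.001, "rx": 0, "ry": 0, "rz": 0}, {"grip": 0.06, "x": 0, "y": 0, "z": 0.001, "rx": 0, "ry": 0, "rz": 0}, {"grip": 0.06, "x": 0, "y": 0, "z": 0.001, "rx": 0, "ry": 0, "rz": 0}])

```text
clock: 9.48
ee_pos: [446.3, 316.6, -8.3]
eef_rot: [[0.029, 1.0, 0.0], [1.0, -0.029, 0.0], [0.0, 0.0, -1.0]]
wrist_force: [-0.3, 0.9, -0.3]
opening: 60.2
finger_force: 0.0
```

apply_moves(steps=[{"grip": 0.045, "x": 0, "y": 0, "z": 0.001, "rx": 0, "ry": 0, "rz": 0}, {"grip": 0.045, "x": 0, "y": 0, "z": 0, "rx": 0, "ry": 0, "rz": 0}, {"grip": 0.03, "x": 0, "y": 0, "z": 0, "rx": 0, "ry": 0, "rz": 0}, {"grip": 0.03, "x": 0, "y": 0, "z": 0, "rx": 0, "ry": 0, "rz": 0}, {"grip": 0.03, "x": 0, "y": 0, "z": 0, "rx": 0, "ry": 0, "rz": 0}])

```text
clock: 10.1
ee_pos: [446.2, 316.6, -9.0]
eef_rot: [[0.029, 1.0, 0.0], [1.0, -0.029, -0.0], [-0.0, 0.0, -1.0]]
wrist_force: [-1.0, -1.6, 4.5]
opening: 38.2
finger_force: 60.5
```

Gripped. Lift, then fly to the processor.

```bash
python3 -c "
from p import *
plan((446,316,72,88.5,27),(646.8,-159.1,62,77.1))"
```

```text
at [446.161 316.564  -9.013] yaw 88.34 tilt [ 0. -0. -1.]
4 [{"x": -0.0, "y": -0.0, "z": -0.02, "rz": -0.001}, {"x": -0.0, "y": -0.0, "z": -0.02, "rz": -0.001}, {"x": -0.0, "y": -0.0, "z": -0.021, "rz": -0.001}, {"x": -0.001, "y": -0.0, "z": -0.02, "rz": -0.001}]
11 [{"x": -0.043, "y": 0.019, "z": 0.001, "rz": 0.018}, {"x": -0.042, "y": 0.02, "z": 0.001, "rz": 0.018}, {"x": -0.042, "y": 0.021, "z": 0.001, "rz": 0.018}, {"x": -0.042, "y": 0.022, "z": 0.001, "rz": 0.018}, {"x": -0.041, "y": 0.022, "z": 0.001, "rz": 0.018}, {"x": -0.041, "y": 0.023, "z": 0.001, "rz": 0.018}, {"x": -0.04, "y": 0.024, "z": 0.001, "rz": 0.018}, {"x": -0.04, "y": 0.025, "z": 0.001, "rz": 0.018}, {"x": -0.039, "y": 0.025, "z": 0.001, "rz": 0.018}, {"x": -0.039, "y": 0.026, "z": 0.0, "rz": 0.018}, {"x": -0.039, "y": 0.026, "z": 0.001, "rz": 0.018}]
```

apply_moves(steps=[{"grip": 0.03, "x": 0, "y": 0, "z": -0.015, "rx": 0, "ry": 0, "rz": 0}, {"grip": 0.03, "x": 0, "y": 0, "z": -0.033, "rx": 0, "ry": 0, "rz": 0}, {"grip": 0.03, "x": 0, "y": 0, "z": -0.033, "rx": 0, "ry": 0, "rz": 0}, {"grip": 0.03, "x": 0, "y": 0, "z": 0, "rx": 0, "ry": 0, "rz": 0}, {"grip": 0.03, "x": 0, "y": 0, "z": 0, "rx": 0, "ry": 0, "rz": 0}])

```text
clock: 10.72
ee_pos: [446.0, 316.1, 71.4]
eef_rot: [[0.029, 1.0, -0.0], [1.0, -0.029, -0.0], [-0.0, -0.0, -1.0]]
wrist_force: [-0.1, 0.8, -1.3]
opening: 38.2
finger_force: 61.0
```

apply_moves(steps=[{"grip": 0.03, "x": -0.022, "y": 0.01, "z": 0, "rx": 0, "ry": 0, "rz": 0.01}, {"grip": 0.03, "x": -0.042, "y": 0.02, "z": 0, "rx": 0, "ry": 0, "rz": 0.018}, {"grip": 0.03, "x": -0.042, "y": 0.021, "z": 0, "rx": 0, "ry": 0, "rz": 0.018}, {"grip": 0.03, "x": -0.042, "y": 0.022, "z": 0, "rx": 0, "ry": 0, "rz": 0.018}, {"grip": 0.03, "x": -0.041, "y": 0.022, "z": 0, "rx": 0, "ry": 0, "rz": 0.018}, {"grip": 0.03, "x": -0.041, "y": 0.023, "z": 0, "rx": 0, "ry": 0, "rz": 0.018}, {"grip": 0.03, "x": -0.04, "y": 0.024, "z": 0, "rx": 0, "ry": 0, "rz": 0.018}, {"grip": 0.03, "x": -0.04, "y": 0.025, "z": 0, "rx": 0, "ry": 0, "rz": 0.018}])

```text
clock: 11.72
ee_pos: [584.6, -8.8, 70.2]
eef_rot: [[0.165, 0.986, -0.002], [0.986, -0.165, -0.0], [-0.0, -0.002, -1.0]]
wrist_force: [-0.6, 0.1, -1.3]
opening: 38.3
finger_force: 61.0
```

apply_moves(steps=[{"grip": 0.03, "x": -0.039, "y": 0.025, "z": 0, "rx": 0, "ry": 0, "rz": 0.018}, {"grip": 0.03, "x": -0.039, "y": 0.026, "z": 0, "rx": 0, "ry": 0, "rz": 0.018}, {"grip": 0.03, "x": -0.039, "y": 0.026, "z": 0, "rx": 0, "ry": 0, "rz": 0.018}, {"grip": 0.03, "x": -0.021, "y": 0.01, "z": 0, "rx": 0, "ry": 0, "rz": 0.008}, {"grip": 0.03, "x": 0, "y": 0, "z": 0, "rx": 0, "ry": 0, "rz": 0}, {"grip": 0.03, "x": 0, "y": 0, "z": 0, "rx": 0, "ry": 0, "rz": 0}])

```text
clock: 12.48
ee_pos: [644.1, -157.0, 71.0]
eef_rot: [[0.223, 0.975, -0.001], [0.975, -0.223, 0.001], [0.001, -0.002, -1.0]]
wrist_force: [-1.1, 0.2, -0.7]
opening: 38.1
finger_force: 61.0
```

```bash
python3 -c "
from p import *
plan((646.8,-159.1,30,77.1,25))
d=imaging.capture('side');a=cv2.resize(d['img'][120:220,240:340],(600,600),interpolation=cv2.INTER_CUBIC);cv2.imwrite('pics/c4.png',a)"
```

```text
at [ 644.109 -156.982   70.979] yaw 77.1 tilt [-0.001  0.001 -1.   ]
2 [{"x": -0.001, "y": 0.002, "z": 0.02, "rz": -0.0}, {"x": -0.0, "y": 0.001, "z": 0.021, "rz": -0.0}]
```

View pics/c4.png

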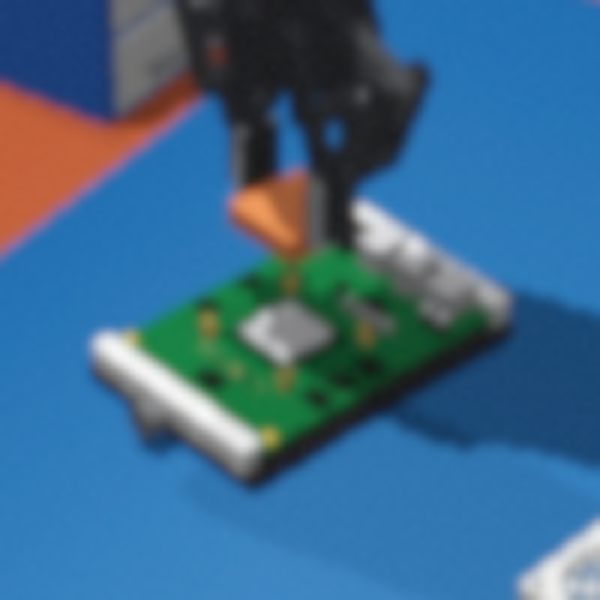

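The side view shows the block held level above the board, its top at about crop (275,210), with the lid at (287,330). I'll check the block's lateral position against the prediction in the same view.

```bash
python3 -c "
from p import *
d=imaging.capture('side')
P=d['K']@d['extrinsics'][:3]
def pr(q):
  v=P@np.r_[q,1];return ((v[:2]/v[2]-(240,120))*6).round()
print('lid',pr((646.8,-159.1,24)))
c,s=np.cos(np.radians(77.1)),np.sin(np.radians(77.1))
for a in(-20,20):
  for b in(-20,20):
    x,y=644.1+a*c+b*s,-157+a*s-b*c
    print((a,b),pr((x,y,83)),pr((x,y,95)))
"
```

```text
lid [284. 327.]
(-20, -20) [354. 225.] [355. 202.]
(-20, 20) [291. 186.] [291. 163.]
(20, -20) [286. 262.] [286. 239.]
(20, 20) [223. 221.] [223. 198.]
```

Lid and block both agree to within 1–2 mm. Descend.

apply_moves(steps=[{"grip": 0.03, "x": -0.001, "y": 0.003, "z": 0.015, "rx": 0, "ry": 0, "rz": 0}, {"grip": 0.03, "x": 0, "y": 0, "z": 0.02, "rx": 0, "ry": 0, "rz": 0}, {"grip": 0.03, "x": 0, "y": 0, "z": 0.012, "rx": 0, "ry": 0, "rz": 0}, {"grip": 0.03, "x": 0, "y": 0, "z": 0.006, "rx": 0, "ry": 0, "rz": 0}, {"grip": 0.03, "x": 0, "y": 0, "z": 0.003, "rx": 0, "ry": 0, "rz": 0}, {"grip": 0.03, "x": 0, "y": 0, "z": 0, "rx": 0, "ry": 0, "rz": 0}])

```text
clock: 13.32
ee_pos: [647.6, -160.7, 15.7]
eef_rot: [[0.225, 0.974, 0.0], [0.974, -0.225, -0.0], [-0.0, 0.0, -1.0]]
wrist_force: [-0.4, -0.2, -1.5]
opening: 38.4
finger_force: 60.9
```

apply_moves(steps=[{"grip": 0.03, "x": 0, "y": 0, "z": 0.001, "rx": 0, "ry": 0, "rz": 0}, {"grip": 0.03, "x": 0, "y": 0, "z": 0.001, "rx": 0, "ry": 0, "rz": 0}])

```text
clock: 13.58
ee_pos: [647.7, -160.8, 14.0]
eef_rot: [[0.225, 0.974, 0.001], [0.974, -0.225, -0.0], [-0.0, 0.001, -1.0]]
wrist_force: [0.8, -0.4, -2.5]
opening: 38.3
finger_force: 60.9
```

apply_moves(steps=[{"grip": 0.03, "x": 0.002, "y": -0.001, "z": 0, "rx": 0, "ry": 0, "rz": 0}, {"grip": 0.03, "x": 0, "y": 0, "z": 0.001, "rx": 0, "ry": 0, "rz": 0}, {"grip": 0.03, "x": 0, "y": 0, "z": 0.001, "rx": 0, "ry": 0, "rz": 0}])

```text
clock: 13.95
ee_pos: [647.1, -158.3, 12.1]
eef_rot: [[0.225, 0.974, 0.0], [0.974, -0.225, -0.0], [-0.0, 0.0, -1.0]]
wrist_force: [-4.5, 1.8, 8.9]
opening: 38.2
finger_force: 62.2
```

Touching at the expected height; release and rise.

apply_moves(steps=[{"grip": 0.045, "x": 0, "y": 0, "z": 0, "rx": 0, "ry": 0, "rz": 0}, {"grip": 0.055, "x": 0, "y": 0, "z": 0, "rx": 0, "ry": 0, "rz": 0}, {"grip": 0.06, "x": 0, "y": 0, "z": 0, "rx": 0, "ry": 0, "rz": 0}, {"grip": 0.06, "x": 0, "y": 0, "z": -0.02, "rx": 0, "ry": 0, "rz": 0}, {"grip": 0.08, "x": 0, "y": 0, "z": -0.04, "rx": 0, "ry": 0, "rz": 0}, {"grip": 0.085, "x": 0, "y": 0, "z": -0.04, "rx": 0, "ry": 0, "rz": 0}, {"grip": 0.085, "x": 0, "y": 0, "z": 0, "rx": 0, "ry": 0, "rz": 0}])

```text
clock: 14.82
ee_pos: [649.8, -158.6, 117.0]
eef_rot: [[0.225, 0.974, 0.008], [0.974, -0.225, -0.001], [0.001, 0.008, -1.0]]
wrist_force: [-0.5, -0.5, -0.5]
opening: 84.8
finger_force: 0.0
```

```bash
python3 -c "
from p import *
plan((441,-355,90,66.4))"
```

```text
at [ 649.799 -158.555  116.989] yaw 76.99 tilt [ 0.008 -0.001 -1.   ]
6 [{"x": -0.04, "y": -0.027, "z": 0.004, "rz": 0.031}, {"x": -0.04, "y": -0.025, "z": 0.005, "rz": 0.031}, {"x": -0.041, "y": -0.024, "z": 0.004, "rz": 0.031}, {"x": -0.042, "y": -0.023, "z": 0.005, "rz": 0.031}, {"x": -0.043, "y": -0.021, "z": 0.004, "rz": 0.031}, {"x": -0.044, "y": -0.02, "z": 0.005, "rz": 0.031}]
```

apply_moves(steps=[{"grip": 0.085, "x": -0.04, "y": -0.026, "z": 0.004, "rx": 0, "ry": 0, "rz": 0.031}, {"grip": 0.085, "x": -0.04, "y": -0.025, "z": 0.005, "rx": 0, "ry": 0, "rz": 0.031}, {"grip": 0.085, "x": -0.041, "y": -0.024, "z": 0.004, "rx": 0, "ry": 0, "rz": 0.031}, {"grip": 0.085, "x": -0.042, "y": -0.023, "z": 0.005, "rx": 0, "ry": 0, "rz": 0.031}, {"grip": 0.085, "x": -0.043, "y": -0.021, "z": 0.004, "rx": 0, "ry": 0, "rz": 0.031}, {"grip": 0.085, "x": -0.044, "y": -0.02, "z": 0.005, "rx": 0, "ry": 0, "rz": 0.031}, {"grip": 0.085, "x": 0, "y": 0, "z": 0, "rx": 0, "ry": 0, "rz": 0}, {"grip": 0.085, "x": 0, "y": 0, "z": 0, "rx": 0, "ry": 0, "rz": 0}])

```text
clock: 15.82
ee_pos: [439.4, -355.2, 85.0]
eef_rot: [[0.401, 0.916, 0.001], [0.916, -0.401, 0.0], [0.0, 0.001, -1.0]]
wrist_force: [1.0, 0.2, 0.5]
opening: 85.0
finger_force: 0.0
```

```bash
python3 -c "
from p import *
plan((441,-355,-7,66.4,30))
d=imaging.capture('top');uv=(355,155)
print('spreader',*rect(d,blob(d,uv,lambda h,s,v:(h<25)&(s>70)&(v>100),20),uv,24,36))
cv2.imwrite('pics/t1.png',np.hstack([cv2.resize(d['img'][110:200,310:410],(400,360)),cv2.resize(d['img'][205:295,400:500],(400,360))]))"
```

```text
at [ 439.389 -355.239   85.015] yaw 66.33 tilt [ 0.001  0.    -1.   ]
4 [{"x": 0.0, "y": 0.0, "z": 0.023, "rz": -0.0}, {"x": 0.0, "y": 0.0, "z": 0.023, "rz": -0.0}, {"x": 0.0, "y": 0.001, "z": 0.023, "rz": -0.0}, {"x": 0.001, "y": 0.0, "z": 0.023, "rz": -0.0}]
spreader [ 647.686 -160.764] [44.115 41.307] 79.61113739013672
```

View pics/t1.png

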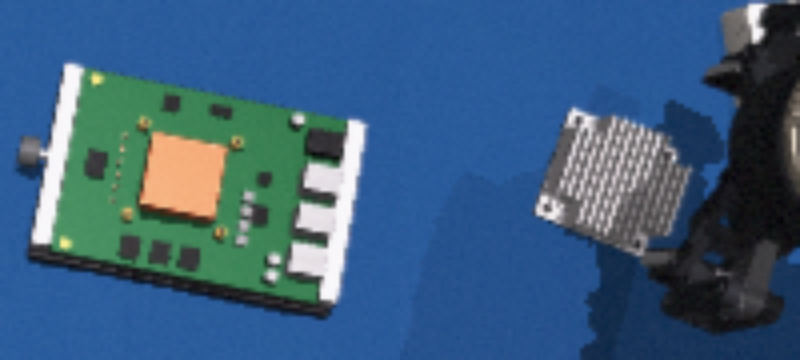

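The block sits centred among the four standoffs at about crop (183,175), within 2 mm of the lid centre. Now the heatsink.

apply_moves(steps=[{"grip": 0.085, "x": 0.001, "y": 0.001, "z": 0.025, "rx": 0, "ry": 0, "rz": 0}, {"grip": 0.085, "x": 0, "y": 0, "z": 0.03, "rx": 0, "ry": 0, "rz": 0}, {"grip": 0.085, "x": 0, "y": 0, "z": 0.025, "rx": 0, "ry": 0, "rz": 0}, {"grip": 0.085, "x": 0, "y": 0, "z": 0.012, "rx": 0, "ry": 0, "rz": 0}, {"grip": 0.066, "x": 0, "y": 0, "z": 0, "rx": 0, "ry": 0, "rz": 0}, {"grip": 0.066, "x": 0, "y": 0, "z": 0, "rx": 0, "ry": 0, "rz": 0}, {"grip": 0.05, "x": 0, "y": 0, "z": 0, "rx": 0, "ry": 0, "rz": 0}, {"grip": 0.05, "x": 0, "y": 0, "z": 0, "rx": 0, "ry": 0, "rz": 0}])

```text
clock: 16.88
ee_pos: [441.3, -355.4, -6.0]
eef_rot: [[0.401, 0.916, 0.002], [0.916, -0.401, -0.001], [-0.0, 0.002, -1.0]]
wrist_force: [-0.4, 1.2, 5.7]
opening: 58.4
finger_force: 65.1
```

apply_moves(steps=[{"grip": 0.05, "x": 0, "y": 0, "z": 0, "rx": 0, "ry": 0, "rz": 0}, {"grip": 0.05, "x": 0, "y": 0, "z": 0, "rx": 0, "ry": 0, "rz": 0}])

```text
clock: 17.12
ee_pos: [441.2, -355.4, -6.0]
eef_rot: [[0.401, 0.916, 0.002], [0.916, -0.401, -0.001], [-0.0, 0.002, -1.0]]
wrist_force: [-0.1, 2.4, 5.4]
opening: 58.6
finger_force: 65.0
```

apply_moves(steps=[{"grip": 0.05, "x": 0, "y": 0, "z": -0.01, "rx": 0, "ry": 0, "rz": 0}, {"grip": 0.05, "x": 0, "y": 0, "z": -0.03, "rx": 0, "ry": 0, "rz": 0}, {"grip": 0.05, "x": 0, "y": 0, "z": -0.03, "rx": 0, "ry": 0, "rz": 0}, {"grip": 0.05, "x": 0, "y": 0, "z": -0.02, "rx": 0, "ry": 0, "rz": 0}, {"grip": 0.05, "x": 0, "y": 0, "z": 0, "rx": 0, "ry": 0, "rz": 0}, {"grip": 0.05, "x": 0, "y": 0, "z": 0, "rx": 0, "ry": 0, "rz": 0}])

```text
clock: 17.88
ee_pos: [439.8, -354.9, 82.2]
eef_rot: [[0.402, 0.916, -0.001], [0.916, -0.402, 0.0], [-0.0, -0.001, -1.0]]
wrist_force: [0.7, 0.2, -1.7]
opening: 58.6
finger_force: 65.0
```

```bash
python3 -c "
from p import *
plan((646.8,-159.1,84,77.1))"
```

```text
at [ 439.808 -354.902   82.187] yaw 66.32 tilt [-0.001  0.    -1.   ]
6 [{"x": 0.044, "y": 0.018, "z": -0.0, "rz": -0.031}, {"x": 0.043, "y": 0.02, "z": -0.0, "rz": -0.031}, {"x": 0.042, "y": 0.021, "z": -0.0, "rz": -0.031}, {"x": 0.042, "y": 0.023, "z": -0.001, "rz": -0.031}, {"x": 0.041, "y": 0.024, "z": -0.0, "rz": -0.031}, {"x": 0.041, "y": 0.025, "z": -0.001, "rz": -0.031}]
```

apply_moves(steps=[{"grip": 0.05, "x": 0.022, "y": 0.009, "z": 0, "rx": 0, "ry": 0, "rz": -0.016}, {"grip": 0.05, "x": 0.044, "y": 0.019, "z": 0, "rx": 0, "ry": 0, "rz": -0.031}, {"grip": 0.05, "x": 0.042, "y": 0.021, "z": 0, "rx": 0, "ry": 0, "rz": -0.031}, {"grip": 0.05, "x": 0.042, "y": 0.023, "z": 0, "rx": 0, "ry": 0, "rz": -0.031}, {"grip": 0.05, "x": 0.041, "y": 0.024, "z": 0, "rx": 0, "ry": 0, "rz": -0.031}, {"grip": 0.05, "x": 0.041, "y": 0.024, "z": 0, "rx": 0, "ry": 0, "rz": -0.031}, {"grip": 0.05, "x": 0.021, "y": 0.011, "z": 0, "rx": 0, "ry": 0, "rz": -0.016}, {"grip": 0.05, "x": 0, "y": 0, "z": 0, "rx": 0, "ry": 0, "rz": 0}])

```text
clock: 18.88
ee_pos: [647.5, -156.4, 81.4]
eef_rot: [[0.221, 0.975, -0.001], [0.975, -0.221, 0.001], [0.001, -0.002, -1.0]]
wrist_force: [-0.5, -0.5, -2.2]
opening: 58.5
finger_force: 64.9
```

apply_moves(steps=[{"grip": 0.05, "x": 0, "y": 0, "z": 0.015, "rx": 0, "ry": 0, "rz": 0}, {"grip": 0.05, "x": 0, "y": 0, "z": 0.02, "rx": 0, "ry": 0, "rz": 0}, {"grip": 0.05, "x": 0, "y": 0, "z": 0.01, "rx": 0, "ry": 0, "rz": 0}, {"grip": 0.05, "x": 0, "y": 0, "z": 0.004, "rx": 0, "ry": 0, "rz": 0}, {"grip": 0.05, "x": 0, "y": 0, "z": 0, "rx": 0, "ry": 0, "rz": 0}, {"grip": 0.05, "x": 0, "y": 0, "z": 0, "rx": 0, "ry": 0, "rz": 0}])

```text
clock: 19.62
ee_pos: [647.7, -158.8, 34.2]
eef_rot: [[0.224, 0.975, 0.001], [0.975, -0.224, -0.0], [0.0, 0.001, -1.0]]
wrist_force: [-0.1, 0.0, -1.2]
opening: 58.9
finger_force: 64.9
```

```bash
python3 -c "
from p import *
plan((646.8,-159.1,29,77.1,25))"
```

```text
at [ 647.657 -158.788   34.219] yaw 77.04 tilt [ 0.001 -0.    -1.   ]
1 [{"x": -0.0, "y": -0.001, "z": 0.005, "rz": -0.001}]
```

apply_moves(steps=[{"grip": 0.05, "x": 0, "y": -0.001, "z": 0.002, "rx": 0, "ry": 0, "rz": 0}, {"grip": 0.05, "x": 0, "y": 0, "z": 0.002, "rx": 0, "ry": 0, "rz": 0}, {"grip": 0.05, "x": 0, "y": 0, "z": 0.001, "rx": 0, "ry": 0, "rz": 0}, {"grip": 0.05, "x": 0, "y": 0, "z": 0.001, "rx": 0, "ry": 0, "rz": 0}, {"grip": 0.05, "x": 0, "y": 0, "z": 0, "rx": 0, "ry": 0, "rz": 0}])

```text
clock: 20.25
ee_pos: [646.2, -158.5, 27.5]
eef_rot: [[0.224, 0.975, -0.0], [0.975, -0.224, -0.0], [-0.0, -0.0, -1.0]]
wrist_force: [-0.2, -0.1, -0.1]
opening: 58.9
finger_force: 64.9
```

apply_moves(steps=[{"grip": 0.05, "x": 0, "y": 0, "z": 0.001, "rx": 0, "ry": 0, "rz": 0}, {"grip": 0.05, "x": 0, "y": 0, "z": 0, "rx": 0, "ry": 0, "rz": 0}])

```text
clock: 20.5
ee_pos: [646.3, -158.6, 27.1]
eef_rot: [[0.224, 0.975, 0.0], [0.975, -0.224, -0.0], [-0.0, 0.0, -1.0]]
wrist_force: [-2.4, -0.4, 4.3]
opening: 58.5
finger_force: 65.4
```

apply_moves(steps=[{"grip": 0.064, "x": 0, "y": 0, "z": 0, "rx": 0, "ry": 0, "rz": 0}, {"grip": 0.075, "x": 0, "y": 0, "z": 0, "rx": 0, "ry": 0, "rz": 0}, {"grip": 0.08, "x": 0, "y": 0, "z": 0, "rx": 0, "ry": 0, "rz": 0}, {"grip": 0.085, "x": 0, "y": 0, "z": -0.02, "rx": 0, "ry": 0, "rz": 0}, {"grip": 0.085, "x": 0, "y": 0, "z": -0.04, "rx": 0, "ry": 0, "rz": 0}, {"grip": 0.085, "x": 0, "y": 0, "z": -0.03, "rx": 0, "ry": 0, "rz": 0}, {"grip": 0.085, "x": 0, "y": 0, "z": 0, "rx": 0, "ry": 0, "rz": 0}])

```text
clock: 21.38
ee_pos: [648.5, -158.6, 121.0]
eef_rot: [[0.224, 0.975, 0.006], [0.975, -0.224, -0.001], [0.0, 0.006, -1.0]]
wrist_force: [0.2, 0.5, -0.1]
opening: 85.2
finger_force: 0.0
```

```bash
python3 -c "
from p import *
plan((448.3,104.9,85,111.2))"
```

```text
at [ 648.483 -158.567  121.041] yaw 77.04 tilt [ 0.006 -0.001 -1.   ]
7 [{"x": 0.03, "y": -0.036, "z": 0.005, "rz": -0.085}, {"x": 0.033, "y": -0.034, "z": 0.005, "rz": -0.085}, {"x": 0.036, "y": -0.031, "z": 0.005, "rz": -0.085}, {"x": 0.039, "y": -0.027, "z": 0.005, "rz": -0.085}, {"x": 0.041, "y": -0.024, "z": 0.005, "rz": -0.085}, {"x": 0.042, "y": -0.021, "z": 0.006, "rz": -0.085}, {"x": 0.044, "y": -0.017, "z": 0.005, "rz": -0.085}]
```

apply_moves(steps=[{"grip": 0.085, "x": 0.03, "y": -0.036, "z": 0, "rx": 0, "ry": 0, "rz": -0.085}, {"grip": 0.085, "x": 0.033, "y": -0.034, "z": 0.006, "rx": 0, "ry": 0, "rz": -0.085}, {"grip": 0.085, "x": 0.036, "y": -0.031, "z": 0.006, "rx": 0, "ry": 0, "rz": -0.085}, {"grip": 0.085, "x": 0.039, "y": -0.027, "z": 0.006, "rx": 0, "ry": 0, "rz": -0.085}, {"grip": 0.085, "x": 0.041, "y": -0.024, "z": 0.006, "rx": 0, "ry": 0, "rz": -0.085}, {"grip": 0.085, "x": 0.042, "y": -0.021, "z": 0.006, "rx": 0, "ry": 0, "rz": -0.085}, {"grip": 0.085, "x": 0.044, "y": -0.017, "z": 0.006, "rx": 0, "ry": 0, "rz": -0.085}, {"grip": 0.085, "x": 0, "y": 0, "z": 0, "rx": 0, "ry": 0, "rz": 0}])

```text
clock: 22.38
ee_pos: [443.3, 107.3, 80.7]
eef_rot: [[-0.367, 0.93, -0.001], [0.93, 0.367, 0.0], [0.001, -0.001, -1.0]]
wrist_force: [1.1, -1.0, 1.1]
opening: 84.7
finger_force: 0.0
```

apply_moves(steps=[{"grip": 0.085, "x": 0, "y": 0, "z": 0.02, "rx": 0, "ry": 0, "rz": 0}, {"grip": 0.085, "x": 0, "y": 0, "z": 0.02, "rx": 0, "ry": 0, "rz": 0}, {"grip": 0.085, "x": 0, "y": 0, "z": 0, "rx": 0, "ry": 0, "rz": 0}, {"grip": 0.085, "x": 0, "y": 0, "z": 0, "rx": 0, "ry": 0, "rz": 0}])

```text
clock: 22.88
ee_pos: [446.3, 104.4, 41.2]
eef_rot: [[-0.36, 0.933, 0.0], [0.933, 0.36, -0.0], [-0.0, 0.0, -1.0]]
wrist_force: [-0.1, 0.6, -0.3]
opening: 85.2
finger_force: 0.0
```

```bash
python3 -c "
from p import *
plan((448.3,104.9,-7,111.2,30))
d=imaging.capture('top');uv=(353,155)
print('heatsink',*rect(d,blob(d,uv,lambda h,s,v:((s<60)&(v>60)),26),uv,36,64))
cv2.imwrite('pics/t2.png',np.hstack([cv2.resize(d['img'][110:200,310:410],(400,360)),cv2.resize(d['img'][205:295,190:290],(400,360))]))"
```

```text
at [446.265 104.42   41.16 ] yaw 111.09 tilt [ 0. -0. -1.]
2 [{"x": -0.0, "y": 0.001, "z": 0.024, "rz": -0.001}, {"x": -0.0, "y": 0.001, "z": 0.024, "rz": -0.001}]
heatsink [ 642.549 -158.22 ] [75.741 74.127] 2.373595714569092
```

View pics/t2.png

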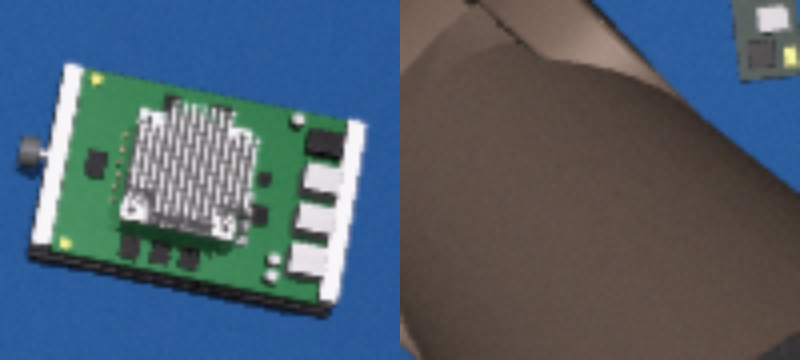

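The heatsink sits square on the stack, with its base around crop (120–255,110–240). Now the fan.

apply_moves(steps=[{"grip": 0.085, "x": 0, "y": 0.002, "z": 0.02, "rx": 0, "ry": 0, "rz": 0}, {"grip": 0.085, "x": 0, "y": 0, "z": 0.02, "rx": 0, "ry": 0, "rz": 0}, {"grip": 0.085, "x": 0, "y": 0, "z": 0.008, "rx": 0, "ry": 0, "rz": 0}, {"grip": 0.066, "x": 0, "y": 0, "z": 0, "rx": 0, "ry": 0, "rz": 0}, {"grip": 0.066, "x": 0, "y": 0, "z": 0, "rx": 0, "ry": 0, "rz": 0}, {"grip": 0.05, "x": 0, "y": 0, "z": 0, "rx": 0, "ry": 0, "rz": 0}, {"grip": 0.05, "x": 0, "y": 0, "z": 0, "rx": 0, "ry": 0, "rz": 0}, {"grip": 0.05, "x": 0, "y": 0, "z": 0, "rx": 0, "ry": 0, "rz": 0}])

```text
clock: 23.92
ee_pos: [448.2, 105.7, -5.9]
eef_rot: [[-0.361, 0.933, 0.002], [0.933, 0.361, -0.0], [-0.001, 0.002, -1.0]]
wrist_force: [-3.6, -0.7, 18.0]
opening: 61.0
finger_force: 62.6
```

apply_moves(steps=[{"grip": 0.05, "x": 0, "y": 0, "z": 0, "rx": 0, "ry": 0, "rz": 0}, {"grip": 0.05, "x": 0, "y": 0, "z": 0, "rx": 0, "ry": 0, "rz": 0}])

```text
clock: 24.18
ee_pos: [448.2, 105.7, -5.8]
eef_rot: [[-0.361, 0.933, 0.002], [0.933, 0.361, -0.0], [-0.001, 0.002, -1.0]]
wrist_force: [-2.8, -0.5, 19.1]
opening: 61.3
finger_force: 62.6
```

apply_moves(steps=[{"grip": 0.05, "x": 0, "y": 0, "z": -0.01, "rx": 0, "ry": 0, "rz": 0}, {"grip": 0.05, "x": 0, "y": 0, "z": -0.03, "rx": 0, "ry": 0, "rz": 0}, {"grip": 0.05, "x": 0, "y": 0, "z": -0.03, "rx": 0, "ry": 0, "rz": 0}, {"grip": 0.05, "x": 0, "y": 0, "z": -0.03, "rx": 0, "ry": 0, "rz": 0}, {"grip": 0.05, "x": 0, "y": 0, "z": 0, "rx": 0, "ry": 0, "rz": 0}, {"grip": 0.05, "x": 0, "y": 0, "z": 0, "rx": 0, "ry": 0, "rz": 0}])

```text
clock: 24.92
ee_pos: [447.4, 104.9, 92.4]
eef_rot: [[-0.36, 0.933, -0.0], [0.933, 0.36, -0.0], [-0.0, -0.0, -1.0]]
wrist_force: [-0.6, -0.2, -1.4]
opening: 61.3
finger_force: 67.6
```

```bash
python3 -c "
from p import *
plan((646.8,-159.1,94,77.1))
d=imaging.capture('side');a=cv2.resize(d['img'][180:300,230:370],(700,600),interpolation=cv2.INTER_CUBIC);cv2.imwrite('pics/c5.png',a)"
```

```text
at [447.368 104.947  92.444] yaw 111.11 tilt [-0. -0. -1.]
7 [{"x": -0.045, "y": 0.013, "z": -0.0, "rz": 0.085}, {"x": -0.044, "y": 0.017, "z": -0.0, "rz": 0.085}, {"x": -0.043, "y": 0.02, "z": -0.0, "rz": 0.085}, {"x": -0.041, "y": 0.024, "z": -0.0, "rz": 0.085}, {"x": -0.038, "y": 0.028, "z": -0.001, "rz": 0.085}, {"x": -0.036, "y": 0.031, "z": -0.0, "rz": 0.085}, {"x": -0.034, "y": 0.033, "z": -0.001, "rz": 0.085}]
```

View pics/c5.png

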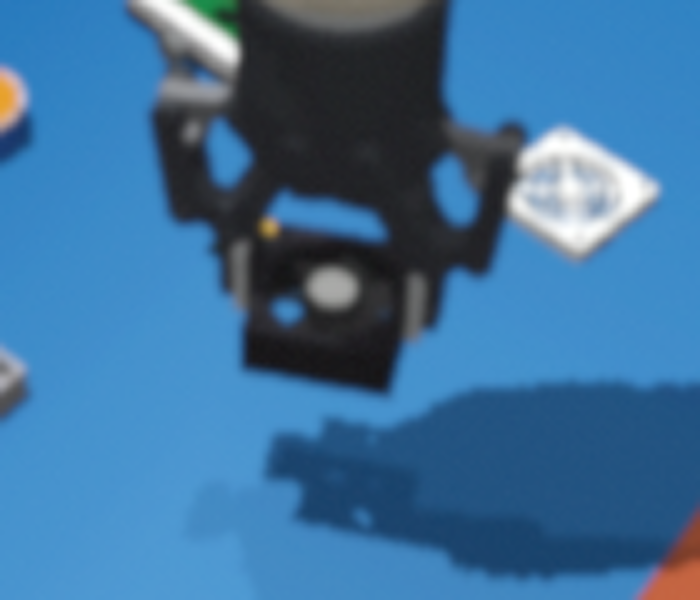

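The fan is held between the pads. Its near lower edge runs from (245,365) to (388,392) in the crop. I'll compare that with the predicted outline to check for turn or tilt.

```bash
python3 -c "
from p import *
d=imaging.capture('side')
P=d['K']@d['extrinsics'][:3]
def pr(q):
  v=P@np.r_[q,1];return ((v[:2]/v[2]-(230,180))*5).round()
for yaw in (111.1,106,116):
 c,s=np.cos(np.radians(yaw)),np.sin(np.radians(yaw))
 print(yaw)
 for a,b in((-30,-30),(-30,30),(30,30),(30,-30)):
    x,y=447.4+a*c+b*s,105+a*s-b*c
    print((a,b),pr((x,y,101)),pr((x,y,126)))
m=(d['img'].max(2)<60)[180:300,230:370]
"
```

```text
111.1
(-30, -30) [415. 288.] [419. 245.]
(-30, 30) [272. 262.] [272. 219.]
(30, 30) [235. 369.] [235. 325.]
(30, -30) [386. 397.] [389. 353.]
106
(-30, -30) [420. 294.] [424. 250.]
(-30, 30) [280. 259.] [280. 216.]
(30, 30) [231. 362.] [231. 319.]
(30, -30) [378. 401.] [381. 357.]
116
(-30, -30) [410. 283.] [413. 239.]
(-30, 30) [264. 266.] [265. 222.]
(30, 30) [241. 374.] [240. 331.]
(30, -30) [394. 393.] [397. 350.]
```

It matches within about 1 mm and is square in the grip. Fly to the stack.

apply_moves(steps=[{"grip": 0.05, "x": -0.023, "y": 0.006, "z": 0, "rx": 0, "ry": 0, "rz": 0.042}, {"grip": 0.05, "x": -0.045, "y": 0.016, "z": -0.001, "rx": 0, "ry": 0, "rz": 0.085}, {"grip": 0.05, "x": -0.043, "y": 0.02, "z": 0, "rx": 0, "ry": 0, "rz": 0.085}, {"grip": 0.05, "x": -0.041, "y": 0.023, "z": 0, "rx": 0, "ry": 0, "rz": 0.085}, {"grip": 0.05, "x": -0.038, "y": 0.028, "z": -0.001, "rx": 0, "ry": 0, "rz": 0.085}, {"grip": 0.05, "x": -0.036, "y": 0.031, "z": 0, "rx": 0, "ry": 0, "rz": 0.085}, {"grip": 0.05, "x": -0.034, "y": 0.033, "z": 0, "rx": 0, "ry": 0, "rz": 0.085}, {"grip": 0.05, "x": -0.017, "y": 0.016, "z": 0, "rx": 0, "ry": 0, "rz": 0.042}])

```text
clock: 26.02
ee_pos: [654.0, -158.9, 93.1]
eef_rot: [[0.229, 0.973, -0.001], [0.973, -0.229, -0.002], [-0.002, -0.001, -1.0]]
wrist_force: [-0.1, 0.5, -1.2]
opening: 60.8
finger_force: 67.5
```

apply_moves(steps=[{"grip": 0.05, "x": 0, "y": 0, "z": 0, "rx": 0, "ry": 0, "rz": 0}, {"grip": 0.05, "x": 0, "y": 0, "z": 0.01, "rx": 0, "ry": 0, "rz": 0}, {"grip": 0.05, "x": 0, "y": 0, "z": 0.01, "rx": 0, "ry": 0, "rz": 0}, {"grip": 0.05, "x": 0, "y": 0, "z": 0, "rx": 0, "ry": 0, "rz": 0}, {"grip": 0.05, "x": 0, "y": 0, "z": 0, "rx": 0, "ry": 0, "rz": 0}])

```text
clock: 26.65
ee_pos: [653.2, -153.9, 74.6]
eef_rot: [[0.223, 0.975, -0.0], [0.975, -0.223, 0.0], [0.0, -0.0, -1.0]]
wrist_force: [-0.2, -0.3, -1.0]
opening: 60.9
finger_force: 67.5
```

```bash
python3 -c "
from p import *
plan((646.6,-159.0,57,77.1,25))"
```

```text
at [ 653.185 -153.881   74.647] yaw 77.14 tilt [-0.  0. -1.]
1 [{"x": -0.006, "y": -0.005, "z": 0.018, "rz": 0.001}]
```

apply_moves(steps=[{"grip": 0.05, "x": -0.006, "y": -0.005, "z": 0, "rx": 0, "ry": 0, "rz": 0}, {"grip": 0.05, "x": 0, "y": 0, "z": 0.008, "rx": 0, "ry": 0, "rz": 0}, {"grip": 0.05, "x": 0, "y": 0, "z": 0.005, "rx": 0, "ry": 0, "rz": 0}, {"grip": 0.05, "x": 0, "y": 0, "z": 0.002, "rx": 0, "ry": 0, "rz": 0}, {"grip": 0.05, "x": 0, "y": 0, "z": 0, "rx": 0, "ry": 0, "rz": 0}, {"grip": 0.05, "x": 0, "y": 0, "z": 0, "rx": 0, "ry": 0, "rz": 0}])

```text
clock: 27.4
ee_pos: [647.2, -158.9, 59.7]
eef_rot: [[0.223, 0.975, 0.0], [0.975, -0.223, -0.0], [0.0, 0.0, -1.0]]
wrist_force: [-0.2, -0.2, -0.6]
opening: 60.8
finger_force: 67.5
```

apply_moves(steps=[{"grip": 0.05, "x": 0, "y": 0, "z": 0.002, "rx": 0, "ry": 0, "rz": 0}, {"grip": 0.05, "x": 0, "y": 0, "z": 0.001, "rx": 0, "ry": 0, "rz": 0}, {"grip": 0.05, "x": 0, "y": 0, "z": 0, "rx": 0, "ry": 0, "rz": 0}])

```text
clock: 27.78
ee_pos: [647.0, -159.0, 56.5]
eef_rot: [[0.223, 0.975, -0.0], [0.975, -0.223, -0.0], [-0.0, -0.0, -1.0]]
wrist_force: [-0.1, -0.8, -1.1]
opening: 60.8
finger_force: 67.5
```

apply_moves(steps=[{"grip": 0.05, "x": 0, "y": 0, "z": 0.001, "rx": 0, "ry": 0, "rz": 0}, {"grip": 0.05, "x": 0, "y": 0, "z": 0, "rx": 0, "ry": 0, "rz": 0}])

```text
clock: 28.02
ee_pos: [647.2, -159.0, 55.8]
eef_rot: [[0.223, 0.975, 0.0], [0.975, -0.223, -0.0], [-0.0, 0.0, -1.0]]
wrist_force: [-0.6, -0.0, 1.3]
opening: 61.4
finger_force: 67.6
```

Just touching; one more half-step, then release and rise.

apply_moves(steps=[{"grip": 0.05, "x": 0, "y": 0, "z": 0.0005, "rx": 0, "ry": 0, "rz": 0}, {"grip": 0.066, "x": 0, "y": 0, "z": 0, "rx": 0, "ry": 0, "rz": 0}, {"grip": 0.075, "x": 0, "y": 0, "z": 0, "rx": 0, "ry": 0, "rz": 0}, {"grip": 0.082, "x": 0, "y": 0, "z": 0, "rx": 0, "ry": 0, "rz": 0}, {"grip": 0.085, "x": 0, "y": 0, "z": -0.02, "rx": 0, "ry": 0, "rz": 0}, {"grip": 0.085, "x": 0, "y": 0, "z": -0.03, "rx": 0, "ry": 0, "rz": 0}, {"grip": 0.085, "x": 0, "y": 0, "z": -0.03, "rx": 0, "ry": 0, "rz": 0}, {"grip": 0.085, "x": 0, "y": 0, "z": 0, "rx": 0, "ry": 0, "rz": 0}])

```text
clock: 29.02
ee_pos: [649.2, -159.0, 139.4]
eef_rot: [[0.223, 0.975, 0.006], [0.975, -0.223, -0.001], [0.0, 0.006, -1.0]]
wrist_force: [0.6, -0.1, -0.7]
opening: 85.2
finger_force: 0.0
```

```bash
python3 -c "
from p import *
plan((447.6,-111.2,90,80))"
```

```text
at [ 649.242 -159.008  139.449] yaw 77.1 tilt [ 0.006 -0.001 -1.   ]
5 [{"x": 0.0, "y": -0.041, "z": 0.01, "rz": -0.01}, {"x": 0.001, "y": -0.042, "z": 0.01, "rz": -0.01}, {"x": 0.001, "y": -0.041, "z": 0.01, "rz": -0.01}, {"x": 0.002, "y": -0.042, "z": 0.01, "rz": -0.01}, {"x": 0.002, "y": -0.041, "z": 0.009, "rz": -0.01}]
```

apply_moves(steps=[{"grip": 0.085, "x": 0, "y": -0.041, "z": 0, "rx": 0, "ry": 0, "rz": -0.01}, {"grip": 0.085, "x": 0.001, "y": -0.042, "z": 0, "rx": 0, "ry": 0, "rz": -0.01}, {"grip": 0.085, "x": 0.001, "y": -0.041, "z": 0.01, "rx": 0, "ry": 0, "rz": -0.01}, {"grip": 0.085, "x": 0.002, "y": -0.042, "z": 0.02, "rx": 0, "ry": 0, "rz": -0.01}, {"grip": 0.085, "x": 0.002, "y": -0.041, "z": 0.03, "rx": 0, "ry": 0, "rz": -0.01}, {"grip": 0.085, "x": 0, "y": 0, "z": 0.02, "rx": 0, "ry": 0, "rz": 0}, {"grip": 0.085, "x": 0, "y": 0, "z": 0, "rx": 0, "ry": 0, "rz": 0}, {"grip": 0.085, "x": 0, "y": 0, "z": 0, "rx": 0, "ry": 0, "rz": 0}])

```text
clock: 30.02
ee_pos: [446.7, -111.0, 55.9]
eef_rot: [[0.174, 0.985, 0.001], [0.985, -0.174, -0.0], [0.0, 0.001, -1.0]]
wrist_force: [0.4, -0.9, 0.4]
opening: 84.6
finger_force: 0.0
```

```bash
python3 -c "
from p import *
plan((447.6,-111.2,20,80,30))
d=imaging.capture('top')
print(np.round((d['K']@(d['extrinsics'][:3]@np.array([[646.8,-159.1,z,1] for z in(64,89)]).T)).T,1))
P=d['K']@d['extrinsics'][:3]
im=cv2.resize(d['img'][110:200,310:410],(600,540))
c,s=np.cos(np.radians(77.1)),np.sin(np.radians(77.1));q=[]
for a,b in((-30,-30),(-30,30),(30,30),(30,-30)):
  v=P@np.array([646.8+a*c+b*s,-159.1+a*s-b*c,89,1]);q.append((v[:2]/v[2]-(310,110))*6)
cv2.polylines(im,[np.int32(q)],True,(0,255,255),1);cv2.imwrite('pics/t3.png',im)"
```

```text
at [ 446.672 -111.      55.911] yaw 79.97 tilt [ 0.001 -0.    -1.   ]
2 [{"x": -0.0, "y": 0.0, "z": 0.018, "rz": -0.0}, {"x": -0.0, "y": 0.001, "z": 0.018, "rz": -0.0}]
[[338288.  140773.8    943.5]
 [331653.1 133937.5    918.8]]
```

View pics/t3.png

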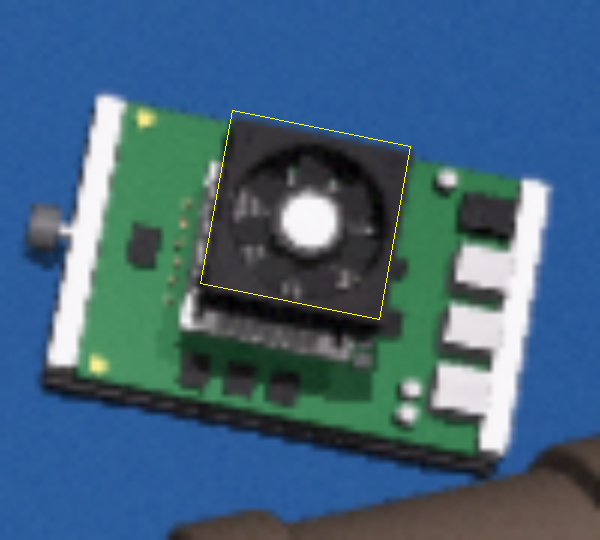

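The fan's outline coincides with the yellow target square (corners (232,111), (410,147), (380,320), (201,284)), so it is centred and square. Now the guard.

apply_moves(steps=[{"grip": 0.085, "x": 0, "y": 0.001, "z": 0.02, "rx": 0, "ry": 0, "rz": 0}, {"grip": 0.085, "x": 0, "y": 0, "z": 0.02, "rx": 0, "ry": 0, "rz": 0}, {"grip": 0.075, "x": 0, "y": 0, "z": 0.015, "rx": 0, "ry": 0, "rz": 0}, {"grip": 0.068, "x": 0, "y": 0, "z": 0.01, "rx": 0, "ry": 0, "rz": 0}, {"grip": 0.068, "x": 0, "y": 0, "z": 0.005, "rx": 0, "ry": 0, "rz": 0}, {"grip": 0.068, "x": 0, "y": 0, "z": 0, "rx": 0, "ry": 0, "rz": 0}, {"grip": 0.068, "x": 0, "y": 0, "z": 0, "rx": 0, "ry": 0, "rz": 0}])

```text
clock: 30.95
ee_pos: [446.9, -111.2, -14.5]
eef_rot: [[0.174, 0.985, 0.001], [0.985, -0.174, -0.0], [-0.0, 0.001, -1.0]]
wrist_force: [0.2, 0.9, -0.0]
opening: 68.0
finger_force: 0.0
```

apply_moves(steps=[{"grip": 0.06, "x": 0, "y": 0, "z": 0, "rx": 0, "ry": 0, "rz": 0}, {"grip": 0.05, "x": 0, "y": 0, "z": 0, "rx": 0, "ry": 0, "rz": 0}, {"grip": 0.05, "x": 0, "y": 0, "z": 0, "rx": 0, "ry": 0, "rz": 0}, {"grip": 0.05, "x": 0, "y": 0, "z": 0, "rx": 0, "ry": 0, "rz": 0}])

```text
clock: 31.45
ee_pos: [447.0, -111.3, -13.4]
eef_rot: [[0.174, 0.985, 0.001], [0.985, -0.174, -0.001], [-0.001, 0.002, -1.0]]
wrist_force: [-4.6, 0.9, 23.0]
opening: 59.6
finger_force: 59.1
```

apply_moves(steps=[{"grip": 0.05, "x": 0, "y": 0, "z": -0.01, "rx": 0, "ry": 0, "rz": 0}, {"grip": 0.05, "x": 0, "y": 0, "z": -0.03, "rx": 0, "ry": 0, "rz": 0}, {"grip": 0.05, "x": 0, "y": 0, "z": -0.04, "rx": 0, "ry": 0, "rz": 0}, {"grip": 0.05, "x": 0, "y": 0, "z": -0.04, "rx": 0, "ry": 0, "rz": 0}, {"grip": 0.05, "x": 0, "y": 0, "z": -0.01, "rx": 0, "ry": 0, "rz": 0}, {"grip": 0.05, "x": 0, "y": 0, "z": 0, "rx": 0, "ry": 0, "rz": 0}])

```text
clock: 32.2
ee_pos: [446.8, -111.5, 115.5]
eef_rot: [[0.175, 0.985, 0.001], [0.985, -0.175, -0.001], [-0.0, 0.001, -1.0]]
wrist_force: [-0.3, -0.4, -0.4]
opening: 58.7
finger_force: 64.3
```

```bash
python3 -c "
from p import *
plan((646.8,-159.1,115,77.1))
d=imaging.capture('side');a=cv2.resize(d['img'][130:250,270:410],(700,600),interpolation=cv2.INTER_CUBIC);cv2.imwrite('pics/c6.png',a)"
```

```text
at [ 446.765 -111.462  115.511] yaw 79.94 tilt [ 0.001 -0.001 -1.   ]
5 [{"x": -0.002, "y": 0.041, "z": 0.0, "rz": 0.01}, {"x": -0.002, "y": 0.041, "z": 0.0, "rz": 0.01}, {"x": -0.002, "y": 0.041, "z": 0.0, "rz": 0.01}, {"x": -0.001, "y": 0.041, "z": 0.0, "rz": 0.01}, {"x": -0.001, "y": 0.041, "z": 0.001, "rz": 0.01}]
```

View pics/c6.png

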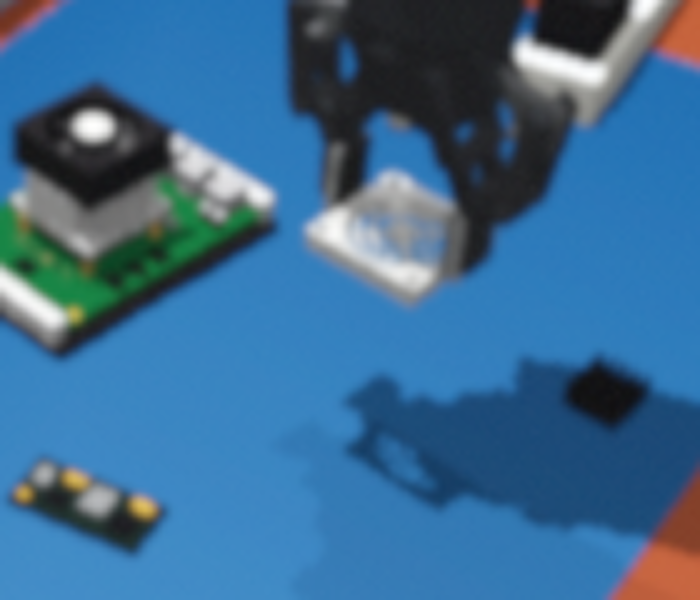

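The guard is held level at crop (390,235), and the stack at left stands upright. Move over it.

apply_moves(steps=[{"grip": 0.05, "x": -0.002, "y": 0.02, "z": 0, "rx": 0, "ry": 0, "rz": 0.01}, {"grip": 0.05, "x": -0.002, "y": 0.041, "z": 0, "rx": 0, "ry": 0, "rz": 0.01}, {"grip": 0.05, "x": -0.002, "y": 0.041, "z": 0, "rx": 0, "ry": 0, "rz": 0.01}, {"grip": 0.05, "x": -0.001, "y": 0.041, "z": 0, "rx": 0, "ry": 0, "rz": 0.01}, {"grip": 0.05, "x": -0.001, "y": 0.041, "z": 0, "rx": 0, "ry": 0, "rz": 0.01}, {"grip": 0.05, "x": 0, "y": 0.021, "z": 0, "rx": 0, "ry": 0, "rz": 0}, {"grip": 0.05, "x": 0, "y": 0, "z": 0.01, "rx": 0, "ry": 0, "rz": 0}, {"grip": 0.05, "x": 0, "y": 0, "z": 0.01, "rx": 0, "ry": 0, "rz": 0}])

```text
clock: 33.25
ee_pos: [644.2, -159.3, 92.8]
eef_rot: [[0.223, 0.975, -0.003], [0.975, -0.223, 0.0], [-0.0, -0.003, -1.0]]
wrist_force: [-0.3, 0.1, -1.0]
opening: 59.1
finger_force: 64.3
```

apply_moves(steps=[{"grip": 0.05, "x": 0, "y": 0, "z": 0.01, "rx": 0, "ry": 0, "rz": 0}, {"grip": 0.05, "x": 0, "y": 0, "z": 0.003, "rx": 0, "ry": 0, "rz": 0}, {"grip": 0.05, "x": 0, "y": 0, "z": 0, "rx": 0, "ry": 0, "rz": 0}, {"grip": 0.05, "x": 0, "y": 0, "z": 0, "rx": 0, "ry": 0, "rz": 0}])

```text
clock: 33.75
ee_pos: [646.2, -159.8, 82.6]
eef_rot: [[0.223, 0.975, 0.001], [0.975, -0.223, -0.0], [-0.0, 0.001, -1.0]]
wrist_force: [0.4, -0.5, 0.7]
opening: 59.1
finger_force: 64.3
```

```bash
python3 -c "
from p import *
plan((646.8,-159.1,76,77.1))"
```

```text
at [ 646.179 -159.831   82.642] yaw 77.1 tilt [ 0.001 -0.    -1.   ]
1 [{"x": 0.001, "y": 0.0, "z": 0.007, "rz": -0.0}]
```

apply_moves(steps=[{"grip": 0.05, "x": 0.001, "y": 0.0005, "z": 0.004, "rx": 0, "ry": 0, "rz": 0}, {"grip": 0.05, "x": 0, "y": 0, "z": 0.003, "rx": 0, "ry": 0, "rz": 0}, {"grip": 0.05, "x": 0, "y": 0, "z": 0.001, "rx": 0, "ry": 0, "rz": 0}, {"grip": 0.05, "x": 0, "y": 0, "z": 0, "rx": 0, "ry": 0, "rz": 0}, {"grip": 0.05, "x": 0, "y": 0, "z": 0, "rx": 0, "ry": 0, "rz": 0}])

```text
clock: 34.38
ee_pos: [646.7, -158.9, 74.2]
eef_rot: [[0.223, 0.975, 0.0], [0.975, -0.223, -0.0], [-0.0, 0.0, -1.0]]
wrist_force: [-0.0, -0.2, -0.5]
opening: 58.9
finger_force: 64.3
```

apply_moves(steps=[{"grip": 0.05, "x": 0, "y": 0, "z": 0.001, "rx": 0, "ry": 0, "rz": 0}, {"grip": 0.05, "x": 0, "y": 0, "z": 0, "rx": 0, "ry": 0, "rz": 0}])

```text
clock: 34.62
ee_pos: [646.8, -158.9, 73.3]
eef_rot: [[0.223, 0.975, 0.0], [0.975, -0.223, -0.0], [-0.0, 0.0, -1.0]]
wrist_force: [-0.3, 0.4, 1.2]
opening: 59.1
finger_force: 64.7
```

apply_moves(steps=[{"grip": 0.05, "x": 0, "y": 0, "z": 0.0005, "rx": 0, "ry": 0, "rz": 0}, {"grip": 0.066, "x": 0, "y": 0, "z": 0, "rx": 0, "ry": 0, "rz": 0}, {"grip": 0.075, "x": 0, "y": 0, "z": 0, "rx": 0, "ry": 0, "rz": 0}, {"grip": 0.082, "x": 0, "y": 0, "z": 0, "rx": 0, "ry": 0, "rz": 0}, {"grip": 0.085, "x": 0, "y": 0, "z": -0.02, "rx": 0, "ry": 0, "rz": 0}, {"grip": 0.085, "x": 0, "y": 0, "z": -0.03, "rx": 0, "ry": 0, "rz": 0}, {"grip": 0.085, "x": 0, "y": 0, "z": -0.03, "rx": 0, "ry": 0, "rz": 0}, {"grip": 0.085, "x": 0, "y": 0, "z": 0, "rx": 0, "ry": 0, "rz": 0}])

```text
clock: 35.62
ee_pos: [648.8, -158.8, 156.9]
eef_rot: [[0.223, 0.975, 0.006], [0.975, -0.223, -0.001], [0.0, 0.006, -1.0]]
wrist_force: [0.6, -0.1, 0.2]
opening: 85.1
finger_force: 0.0
```

apply_moves(steps=[{"grip": 0.085, "x": 0, "y": -0.04, "z": 0, "rx": 0, "ry": 0, "rz": 0}, {"grip": 0.085, "x": 0, "y": -0.045, "z": 0, "rx": 0, "ry": 0, "rz": 0}, {"grip": 0.085, "x": 0, "y": -0.045, "z": 0, "rx": 0, "ry": 0, "rz": 0}, {"grip": 0.085, "x": 0, "y": -0.045, "z": 0, "rx": 0, "ry": 0, "rz": 0}, {"grip": 0.085, "x": 0, "y": -0.02, "z": 0, "rx": 0, "ry": 0, "rz": 0}, {"grip": 0.085, "x": 0, "y": 0, "z": 0, "rx": 0, "ry": 0, "rz": 0}, {"grip": 0.085, "x": 0, "y": 0, "z": 0, "rx": 0, "ry": 0, "rz": 0}])

```text
clock: 36.5
ee_pos: [457.6, -115.6, 153.0]
eef_rot: [[0.223, 0.975, 0.001], [0.975, -0.223, -0.0], [0.0, 0.001, -1.0]]
wrist_force: [0.2, -1.1, 0.6]
opening: 84.9
finger_force: 0.0
```

```bash
python3 -c "
from p import *
d=imaging.capture('top')
P=d['K']@d['extrinsics'][:3]
im=cv2.resize(d['img'][110:200,310:410],(400,360))
c,s=np.cos(np.radians(77.1)),np.sin(np.radians(77.1));q=[]
for a,b in((-30,-30),(-30,30),(30,30),(30,-30)):
  v=P@np.array([646.8+a*c+b*s,-159.1+a*s-b*c,99,1]);q.append((v[:2]/v[2]-(310,110))*4)
cv2.polylines(im,[np.int32(q)],True,(0,0,255),1)
e=imaging.capture('side')['img'];cv2.imwrite('pics/t4.png',np.hstack([im,cv2.resize(e[110:200,240:340],(400,360))]))"
```

```text
(no output)
```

View pics/t4.png

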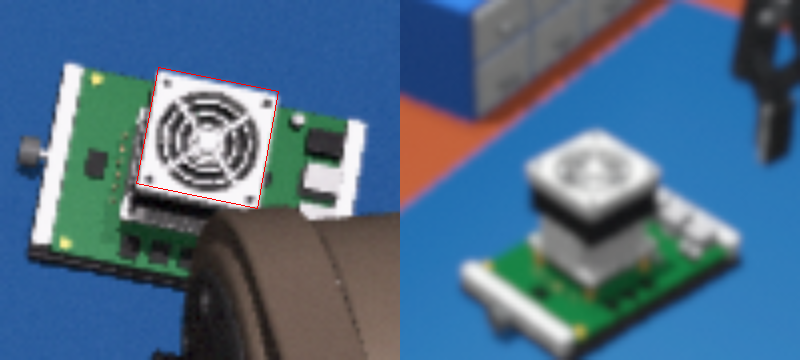

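The guard's outline matches the red target square, centred at about (208,138), and the whole stack stands straight in the side view. Handing in.

```bash
python3 -c "
from plant import ctrl
print(ctrl.finish_job())"
```

```text
the job is handed in; nothing more can be done
None
```

The cooler is rebuilt on the processor (copper block, heatsink, fan, guard), each let go; the last pictures show the stack straight with fan and guard on their target outlines, and the job is handed in at about 37 s (the hand-in gave no verdict).

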